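# Emboss the gable wall and put the kit away

### The arm

A 6-joint arm with a two-finger parallel gripper is mounted at the origin on the work surface. World frame = base frame: x ahead of the robot, y to its left, z up, the work surface at z = 0. Lengths are in m, angles in rad, forces in N, time in s.
With the tool pointing down it reaches from about 0.25 to 0.725 m from the base axis. Payload 4 kg.
Tool frame: the origin (TCP) lies at the very end of the fingers, on their centre line; the grasp point (between the pads) lies 19 mm behind it; z points along the fingers, y is the line along which they close (so a half turn about z gives the same grasp; the last joint's range is limited). The gripper opens to 85 mm and grips with 20 to 120 N. Pads are 22 mm wide; open, the fingers measure 114 mm over their backs; the gripper's body (76 mm by 85 mm) begins 54 mm behind the grasp point. The pads swing forward as they close: fully open they stand 13 mm farther back than shut.
Start: joints at [1.176, 0.241, 0.005, 1.335, 0, 1.571], TCP at [0.192, 0.462, 0.231] pointing down, gripper open.
Joint ranges: [-2.72, 2.72], [-1.05, 1.87], [-1.09, 1.28], [-1.99, 2.15], [-1.42, 1.44], [-3.14, 3.14]. Speed limits (rad/s): [2.79, 2.79, 3.14, 3.14, 3.14, 3.14].

### API

Orientations are given as a unit quaternion [x, y, z, w].
In Python, from workcell import monitor, viewer, job gives the robot as it stands.
- The arm moves only by the tool arm_command, never from a script. Its argument "increments" is a list of rows, each an object of numbers: "dx", "dy", "dz": the shift along the tool's x, y, z in cm; "wx", "wy", "wz": the turn, a rotation vector about the tool's x, y, z in rad; "grip": the finger opening in cm, from 0 to 8.54. In form: [{"dx": .., "dy": .., "dz": .., "wx": .., "wy": .., "wz": .., "grip": ..}, ...]. A call has 1 to 10 rows; each row is the pose to reach, as a shift and turn from the pose commanded when the call began, along the tool's axes at that moment; what a row does not reach only later rows make up. A row lasts 1/10 s, in which the tool goes at most 50 mm and 8.59 degrees, less where a joint would pass 70% of its speed; a pose out of reach is approached as far as the arm can. A call with a gripper value outside its range is refused whole. The fingers move at their own pace and stop on an object; the grip force is fixed at half the most. Time passes only in rows, so rows that repeat a pose let the fingers close. It gives the time, the measured TCP pose, the force, the opening and the grip force at its end, in the units of the state.
- monitor.get_obs(): the state, without advancing time (a new reading comes with each control period).
- viewer.camera(name): name is "scene" or "top"; returns (picture, depth): 480x640x3 uint8, red, green, blue; 480x640 float32, m along the optical axis (not along the pixel's ray), 0 where there is no reading.
- viewer.get_calibration(name): a dict with "fovy" (degrees; the focal length in pixels is half the picture's height over the tangent of half this angle, whatever the lens; pixels are square), "cx", "cy" (the principal point, pixels), "view" (4x4, takes a point from world to camera coordinates). Camera axes: x right, y up, looking along -z (the intrinsics and any distortion apply to the point x, -y, -z); pixel columns grow to the right and rows downward; lengths in m; the calibration is good to about 2 mm. A picture is of the moment at which its call begins. get_calibration takes no time and is no camera call.
- job.job_done(): hands the job in; it is judged then, once.
The state is a dict: "clock": time; "joint_pos": joint angles; "joint_vel": joint speeds; "tau": joint torques, N m; "eef_pos": TCP position; "tool_rot": TCP orientation; "ft_force": force on the tool from outside, world axes, zero at the start; "ft_torque": the same for the moment, N m; "grip_width": finger opening in m; "grasp_force": force on a finger pad.
Only numpy, scipy, OpenCV 4.12 (cv2) and the standard library are available. Lean on these libraries where they do the work, as an engineer would, in place of code of your own. Each camera call takes 0.05 s, during which the arm holds its last target. There are 200 camera calls.

### The job

Seat the house-shaped wooden blank flat in the matching pocket of the bench press, let go of it, pull the sprung press arm right down onto it, then ease the arm slowly all the way back up without letting it fly. After that put the embossed blank into the open drawer together with every cardboard parts carton on the table (the cartons may go in at any time), and slide the drawer fully shut. Leave the other things on the bench where they stand.

Things in the scene. Friction and masses are not known exactly. Their poses are not given: they have to be found in the camera images.
- gable: the blank: a flat house-shaped (pentagon) block of pale plywood, 90 mm long (x), 52 wide (y), 18 thick, lying flat, under 0.1 kg. Origin: middle of length and width, on the underside; x points to the 90 degree gable peak at x = +45. The parallel sides, y = +-26, run from the square end x = -45 to x = +19. Centre of mass near x = -5
- carton1: a closed cardboard parts carton with a blank paper label, a box 66 mm long (x), 32 wide (y), 30 high (z), lying label up; origin: centre of its underside; 0.04 to 0.09 kg. Two to four such cartons are present; an absent one is None
- carton2: a closed cardboard parts carton with a blank paper label, a box 66 mm long (x), 32 wide (y), 30 high (z), lying label up; origin: centre of its underside; 0.04 to 0.09 kg. Two to four such cartons are present; an absent one is None
- carton3: a closed cardboard parts carton with a blank paper label, a box 66 mm long (x), 32 wide (y), 30 high (z), lying label up; origin: centre of its underside; 0.04 to 0.09 kg. Two to four such cartons are present; an absent one is None
- carton4: a closed cardboard parts carton with a blank paper label, a box 66 mm long (x), 32 wide (y), 30 high (z), lying label up; origin: centre of its underside; 0.04 to 0.09 kg. Two to four such cartons are present; an absent one is None
- press: the fixed bench press: grey base plate 210 x 120 x 20 mm, origin under its centre, x away from the robot. The pocket is on its front half, the arm's hinge between two cheeks (75 mm tall, within y = +-36) near its back. With the arm up nothing stands above the walls over the pocket
- press_pocket (a point): centre of the floor of the house-shaped pocket, 20 mm above the table; x runs to its peak end, away from the robot. A seated blank has its origin here and its x along this x. The pocket is 2 mm larger than the blank all round; its walls, 10 mm thick, stand 8 mm above its floor; both parallel side walls have a finger gap from x = -32 to +8 mm, down to the floor
- press_arm (a joint): sprung press arm, rad: 0 = up (97 degrees from level, leaning slightly back), 1.70 = fully down, level, at its end stop, the pressing plate 1 mm above a seated blank (one not seated blocks it). It swings towards the robot (-x) and down. A spring pushes it up, 0.3 N m at 0, 2 N m at 1.7 (12 N at the handle); let go, it flies back; only in the last 0.1 rad is that harmless
- press_hinge (a point): middle of the arm's hinge axis, which lies along the press's y: 105 mm behind point press_pocket (+x) and 36 mm above it, 56 mm above the table
- press_handle (a point): middle of the arm's cross handle, a round steel bar 16 mm thick, 120 mm long, along the press's y, 180 mm from the hinge axis; 235 mm above the table with the arm up, 56 mm when down. The 14 mm stem meets it in the middle: pinch or push it from above 35 to 45 mm to either side; it turns in the fingers as the arm swings
- unit_drawer (a joint): drawer of the low grey drawer unit (280 mm deep, 280 wide, 90 high, fixed, boxes on the back of its top; it covers the part of the drawer not pulled out), m: 0 = shut, growing as it comes out towards the robot, up to 0.198; starts at 0.165 to 0.19. It slides with about 1 N of friction and stays where it is left
- drawer_in (a point): point on the drawer's inner floor, on its centre line, 40 mm behind the inside of its front, 22 mm above the table; moves with it; x points the way the drawer shuts. The inside runs from x = -40 to +195 mm, 238 wide (y = +-119), 46 deep. Only from x = -40 mm to x = -46 mm + the joint value is it open from above. Its wooden front is at x = -46 to -61 mm, its top edge 77 mm above the table
- drawer_handle (a point): middle of the drawer's bar handle, a level steel bar 120 mm long along the drawer's y, 35 mm in front of the drawer front, 52 mm above the table. Pushing it along the drawer's x shuts the drawer
- paint_jar: bystander: a small round paint jar, 42 mm in diameter, 55 mm high; origin under its centre
- glue_bottle: bystander: a round glue bottle, 36 mm in diameter, 72 mm high; origin under its centre
- varnish_can: bystander: a small round can, 44 mm in diameter, 60 mm high; origin under its centre
- bead_jar: bystander: a large round jar, 80 mm in diameter, 120 mm high, at the back; origin under its centre
- palette: bystander: a white plate, 140 mm in diameter, 16 mm high, at the back; origin under its centre
There are look-alikes about, which are no part of the job. Leave any blue or purple look-alike of the carton4 alone.

How it is judged:
On the way, in this order (a step that is already met when the one before it is completed fails the run):
1. the blank lies flat and square in the press's pocket, the fingers off it (horizontal distance between gable and press_pocket below 0.005 m and z of gable in the frame of press_pocket below 0.003 m and angle between gable's own z axis and vertical below 0.05 rad and angle between the x axis of gable and the x axis of press_pocket, either way round below 0.12 rad and contact force between the fingers and gable below 0.1 N), for 0.2 s.
2. the press arm is pulled right down (1.6 rad or more) over the seated blank (horizontal distance between gable and press_pocket below 0.005 m and z of gable in the frame of press_pocket below 0.003 m and angle between gable's own z axis and vertical below 0.05 rad and angle between the x axis of gable and the x axis of press_pocket, either way round below 0.12 rad and value of joint press_arm above 1.6 rad), for 0.1 s.
3. the press arm is back up (0.1 rad or less), the blank still in the pocket (horizontal distance between gable and press_pocket below 0.005 m and z of gable in the frame of press_pocket below 0.003 m and angle between gable's own z axis and vertical below 0.05 rad and angle between the x axis of gable and the x axis of press_pocket, either way round below 0.12 rad and value of joint press_arm below 0.1 rad), for 0.1 s.
At the end, for the whole second after the job is handed in: the drawer is shut (within 8 mm), the blank and every carton present lie at rest inside it, the press arm is up (within 0.1 rad), every bystander is within 50 mm of where it stood (value of joint unit_drawer below 0.008 m and value of joint press_arm below 0.1 rad and x of gable in the frame of drawer_in between -0.038 and 0.193 m and y of gable in the frame of drawer_in between -0.117 and 0.117 m and z of gable in the frame of drawer_in between -0.006 and 0.04 m and linear speed of each of gable, carton1, carton2, carton3, carton4 below 0.02 m/s and x of carton1 in the frame of drawer_in between -0.038 and 0.193 m and y of carton1 in the frame of drawer_in between -0.117 and 0.117 m and z of carton1 in the frame of drawer_in between -0.006 and 0.04 m and x of carton2 in the frame of drawer_in between -0.038 and 0.193 m and y of carton2 in the frame of drawer_in between -0.117 and 0.117 m and z of carton2 in the frame of drawer_in between -0.006 and 0.04 m and x of carton3 in the frame of drawer_in between -0.038 and 0.193 m and y of carton3 in the frame of drawer_in between -0.117 and 0.117 m and z of carton3 in the frame of drawer_in between -0.006 and 0.04 m and x of carton4 in the frame of drawer_in between -0.038 and 0.193 m and y of carton4 in the frame of drawer_in between -0.117 and 0.117 m and z of carton4 in the frame of drawer_in between -0.006 and 0.04 m and distance of each of paint_jar, glue_bottle, varnish_can, bead_jar, palette from where it was at the start of the episode below 0.05 m); the robot touches nothing.
It fails at once if the press arm flies back up faster than 1.6 rad/s (velocity of joint press_arm below -1.6 rad/s).
It fails at once if the paint jar is knocked over (angle between paint_jar's own z axis and vertical above 0.6 rad).
It fails at once if the glue bottle is knocked over (angle between glue_bottle's own z axis and vertical above 0.6 rad).
It fails at once if the varnish can is knocked over (angle between varnish_can's own z axis and vertical above 0.6 rad).
It fails at once if the bead jar is knocked over (angle between bead_jar's own z axis and vertical above 0.6 rad).
Of carton1, carton2, carton3, carton4 only 2 to 4 are there at a start; the rules pass over those that are not, and their reading is None.
At some moment in a run one of carton1, carton2, carton3, carton4 may be knocked a few centimetres aside while the robot is not near it.
It also fails if it takes over 210 s, if anything falls off the work surface, if the arm or the gripper's body presses on something with over 40 N, if the wrist force passes 120 N, or if a joint passes its speed limit or range.

## Working session

There is one attempt and no reset: what is moved stays moved. The work goes in short steps, Python scripts to look and compute and a tool call to move; the robot and the scene stay as the last step left them, time stands still between calls to the robot, and variables do not carry over. Pictures are saved under pics/ and viewed, at most 14 in all, crops included, and the job is handed in when it is done.

Besides the shell and the picture viewer there is one more tool, called after "Emit:" as name(argument=value, ...), one argument or row to a line, values as JSON. arm_command: Moves the arm, as the interface text tells. Its arguments: {"type":"object","properties":{"increments":{"type":"array","items":{"type":"object","properties":{"dx":{"type":"number"},"dy":{"type":"number"},"dz":{"type":"number"},"wx":{"type":"number"},"wy":{"type":"number"},"wz":{"type":"number"},"grip":{"type":"number"}}}}},"required":["increments"]}

```bash
mkdir -p pics; ls; cat > h.py <<'E'
import numpy as np, cv2
from workcell import monitor, viewer, job
def snap(name, tag):
    p,d=viewer.camera(name); np.savez(f'{tag}.npz',p=p,d=d)
    cv2.imwrite(f'pics/{tag}.png',cv2.cvtColor(p,cv2.COLOR_RGB2BGR)); return p,d
def world(name,d):
    c=viewer.get_calibration(name); f=240/np.tan(np.radians(c['fovy'])/2)
    v,u=np.mgrid[0:480,0:640]
    P=np.stack([(u-c['cx'])/f*d,-(v-c['cy'])/f*d,-d,np.ones_like(d)],-1)
    W=P@np.linalg.inv(np.array(c['view'])).T
    W=W[...,:3]; W[d<=0]=np.nan; return W
E
python3 - <<'E'
from h import *
for n in ['scene','top']:
    p,d=snap(n,n+'0'); c=viewer.get_calibration(n); print({k:(np.round(v,3).tolist() if k=='view' else v) for k,v in c.items()})
    W=world(n,d); print(np.nanmin(W,(0,1)),np.nanmax(W,(0,1)))
print(monitor.get_obs())
E
```

```text
pics
{'fovy': 42.1334548678458, 'cx': 319.1709852604096, 'cy': 232.53018019865675, 'view': [[0.67, 0.742, 0.023, -0.375], [-0.423, 0.356, 0.833, 0.113], [0.61, -0.568, 0.552, -1.678], [0.0, 0.0, 0.0, 1.0]]}
[-1.26783995 -0.67007584 -0.76780906] [1.14145248 2.03892119 0.47768711]
{'fovy': 44.277584266220735, 'cx': 317.3155767974601, 'cy': 239.14395263856576, 'view': [[-0.024, -0.999, -0.024, 0.022], [0.983, -0.028, 0.179, -0.595], [-0.18, -0.02, 0.984, -1.238], [0.0, 0.0, 0.0, 1.0]]}
[ 0.07413814 -1.22942106 -0.77821494] [1.73882341 1.24817392 0.54536723]
{'clock': 0.1, 'joint_pos': array([ 1.17600162e+00,  2.41377790e-01,  3.85139070e-03,  1.33519384e+00,
       -2.70349702e-05,  1.57080915e+00]), 'joint_vel': array([ 0.00021489, -0.00048994,  0.00265349, -0.00049752,  0.00068049,
       -0.00165576]), 'tau': array([-2.89275276e-04, -3.73136222e+01,  2.53010237e+01,  1.08512459e-02,
       -3.11569113e-05, -3.37439815e-06]), 'eef_pos': array([0.1920987 , 0.4610109 , 0.23047904]), 'tool_rot': array([ 1.96124075e-01,  9.80578616e-01, -9.45924909e-04, -1.75395272e-04]), 'ft_force': array([-0.2135515 ,  0.32996142,  0.14146958]), 'ft_torque': array([ 0.00910804,  0.03143847, -0.02027697]), 'grasp_force': 0.0, 'grip_width': 0.08555093692481426}
```

View pics/top0.png

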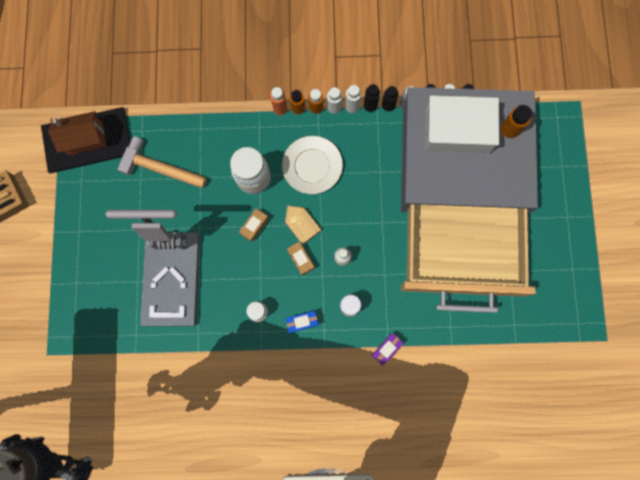

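View pics/scene0.png

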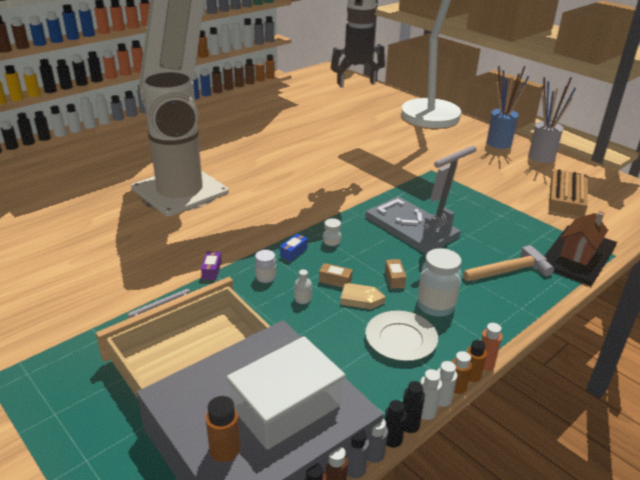

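The top view shows the gable at (302,223) and brown cartons at (254,224) and (301,258). The press pocket is at (168,292), its handle at (140,213), and the drawer front at (470,288). The blue (302,322) and purple (388,348) boxes are look-alikes. The scene view shows the same two cartons. Next I'll measure from both cameras.

```bash
cat > meas.py <<'E'
from h import *
from scipy import ndimage as ni
def blobs(tag,name,zlo=0.008,lo=(0.2,-0.35),hi=(0.62,0.5)):
    z=np.load(tag+'.npz'); W=world(name,z['d']); p=z['p']
    X,Y,Z=W[...,0],W[...,1],W[...,2]
    m=(Z>zlo)&(X>lo[0])&(X<hi[0])&(Y>lo[1])&(Y<hi[1])
    L,n=ni.label(m)
    for i in range(1,n+1):
        q=L==i
        if q.sum()<60: continue
        zt=np.percentile(Z[q],90); t=q&(Z>zt-0.005)
        pts=W[t][:,:2].astype(np.float32)
        r=cv2.minAreaRect(pts*1000)
        v,u=np.nonzero(q)
        print(name,'px',int(u.mean()),int(v.mean()),'n',q.sum(),'ztop %.4f'%zt,'mean',W[t][:,:2].mean(0).round(4),'rect',np.round(r[0],1),np.round(r[1],1),round(r[2],1),'rgb',p[t].mean(0).astype(int))
if __name__=='__main__':
    blobs('top0','top'); blobs('scene0','scene')
    for n in ['top','scene']:
        z=np.load(n+'0.npz'); W=world(n,z['d'])
        g=(z['p'][...,1]>z['p'][...,0]*1.3)&(W[...,0]>.25)&(W[...,0]<.6)&(abs(W[...,1])<.4)
        print(n,'mat z',np.nanpercentile(W[g][:,2],[5,50,95]))
E
python3 meas.py
```

```text
top px 166 272 n 5700 ztop 0.1939 mean [0.6107 0.3336] rect [608.1 337.3] [ 23.7 133.8] 0.1 rgb [133 133 135]
top px 444 263 n 5105 ztop 0.0746 mean [ 0.4877 -0.2586] rect [ 536.1 -272.5] [174.9 140.3] 80.2 rgb [209 162 106]
top px 249 235 n 89 ztop 0.0322 mean [0.6136 0.1617] rect [611.8 164.2] [33.7 15. ] 86.6 rgb [167 127  78]
top px 304 235 n 166 ztop 0.0214 mean [0.6103 0.0372] rect [606.5  35.1] [49.7 25.7] 88.3 rgb [205 172 116]
top px 300 258 n 439 ztop 0.0332 mean [0.5588 0.0459] rect [558.9  46.4] [66.3 31.9] 28.4 rgb [191 164 126]
top px 342 256 n 240 ztop 0.0719 mean [ 0.5595 -0.0481] rect [559.5 -48. ] [17.3 15.9] 85.4 rgb [203 205 196]
top px 350 305 n 345 ztop 0.0628 mean [ 0.4502 -0.0617] rect [450.7 -61. ] [38.9 39.2] 24.7 rgb [220 219 224]
top px 256 311 n 327 ztop 0.0582 mean [0.4431 0.1436] rect [443.1 144.1] [36.1 35.7] 57.6 rgb [217 220 212]
top px 301 321 n 460 ztop 0.0332 mean [0.4182 0.0454] rect [418.1  45.9] [32.1 66. ] 12.9 rgb [123 144 188]
top px 387 349 n 483 ztop 0.0333 mean [ 0.3542 -0.1378] rect [ 354.8 -138.4] [31.7 65.5] 45.2 rgb [164 125 164]
top 
[... 498 characters left out ...]
6] [34.1 70.3] 14.6 rgb [120 132 173]
scene px 265 264 n 559 ztop 0.0609 mean [ 0.4523 -0.0596] rect [451.3 -59.5] [38.6 42.5] 51.5 rgb [202 202 206]
scene px 211 263 n 427 ztop 0.0320 mean [ 0.3569 -0.1368] rect [ 356.1 -136.2] [32.2 73.9] 45.4 rgb [157 123 154]
scene px 337 276 n 626 ztop 0.0316 mean [0.5606 0.0474] rect [560.7  48.4] [67.1 37. ] 28.3 rgb [180 156 123]
scene px 303 286 n 437 ztop 0.0684 mean [ 0.5622 -0.0476] rect [561.6 -47.2] [16.3 15.6] 50.0 rgb [163 169 160]
scene px 201 321 n 6290 ztop 0.0722 mean [ 0.4943 -0.259 ] rect [ 535.7 -270.6] [177.1 142.1] 80.4 rgb [176 141  98]
top mat z [-0.00393021  0.00055974  0.00529785]
scene mat z [-0.00196266  0.00105434  0.00467188]
```

```bash
cat > fit.py <<'E'
from h import *
from scipy.optimize import minimize
def proj(name,P):
    c=viewer.get_calibration(name); f=240/np.tan(np.radians(c['fovy'])/2)
    q=np.c_[P,np.ones(len(P))]@np.array(c['view']).T
    return np.c_[c['cx']+f*q[:,0]/-q[:,2], c['cy']-f*q[:,1]/-q[:,2]].astype(np.float32)
def house(o):  # offset pentagon
    s=o*np.sqrt(2); b=26+o; return np.array([[-45-o,-b],[45+s-b,-b],[45+s,0],[45+s-b,b],[-45-o,b]])
def rect(l,w,o=0): a,b=l/2+o,w/2+o; return np.array([[-a,-b],[a,-b],[a,b],[-a,b]])
def inside(poly,g): return np.array([cv2.pointPolygonTest(poly.astype(np.float32).reshape(-1,1,2),(float(a),float(b)),False)>0 for a,b in g])
G=np.stack(np.meshgrid(np.arange(-75,76,1.5),np.arange(-60,61,1.5)),-1).reshape(-1,2)
def tmpl(kind):
    if kind=='gable': i=inside(house(0),G); o=inside(house(6),G)&~inside(house(1),G)
    if kind=='carton': i=inside(rect(66,32),G); o=inside(rect(66,32,5),G)&~inside(rect(66,32,1),G)
    if kind=='pocket':
        gap=(G[:,0]>-32)&(G[:,0]<8)&(abs(G[:,1])>20); hi=inside(house(12),G)
        i=hi&~inside(house(2),G)&~gap; o=inside(house(1),G)|(inside(house(17),G)&~inside(house(13),G))|(gap&hi)
    return G[i]/1000,G[o]/1000
def fit(tags,kind,x0,z,img=None,free_z=False):
    I,O=tmpl(kind); ims={}
    for name,tag in tags.items():
        p=np.load(tag+'.npz')['p'].astype(np.float32); ims[name]=img(p)
    def tw(T,x,zz):
        c,s=np.cos(x[2]),np.sin(x[2]); return np.c_[x[0]+c*T[:,0]-s*T[:,1],x[1]+s*T[:,0]+c*T[:,1],np.full(len(T),zz)]
    def cost(v):
        x=[x0[0]+v[0]/100,x0[1]+v[1]/100,x0[2]+v[2]/10]; zz=z+(v[3]/100 if free_z else 0); t=0
        for n,im in ims.items():
            a=[cv2.remap(im,proj(n,tw(T,x,zz))[None].copy(),None,cv2.INTER_LINEAR).ravel() for T in (I,O)]
            t-=(a[0].mean()-a[1].mean())/im.std()
        return t
    best=None
    for d in [(0,0,0),(.3,.3,.5),(-.3,-.3,-.5),(.3,-.3,1),(-.3,.3,-1)]:
        v0=np.r_[d,0] if free_z else np.array(d,float)
        sim=np.vstack([v0]+[v0+np.eye(len(v0))[k]*.5 for k in range(len(v0))])
        r=minimize(cost,v0,method='Nelder-Mead',options=dict(initial_simplex=sim,xatol=1e-3,fatol=1e-5,maxiter=600))
        if best is None or r.fun<best.fun: best=r
    v=best.x
    return np.round([x0[0]+v[0]/100,x0[1]+v[1]/100,z+(v[3]/100 if free_z else 0),np.degrees(x0[2]+v[2]/10),best.fun],4)
red=lambda p:p[...,0]-0.7*p[...,1]+0.3*p[...,0]
bright=lambda p:p.mean(-1)
redch=lambda p:p[...,0]
E
cat > run1.py <<'E'
from fit import *
from meas import blobs
for n in ['top','scene']:
    W=world(n,np.load(n+'0.npz')['d'])
    pts={'top':[(302,223),(254,224),(300,258),(140,213),(168,295),(168,315)],'scene':[(362,296),(396,270),(337,273),(457,156),(405,222)]}[n]
    for u,v in pts: print(n,u,v,np.nanmedian(W[v-1:v+2,u-1:u+2].reshape(-1,3),0).round(4))
both={'top':'top0','scene':'scene0'}
for lab,kind,x0,z,im in [('gable','gable',(0.625,0.04,np.radians(50)),.018,redch),('c_a','carton',(.625,.155,np.radians(-40)),.03,redch),('c_b','carton',(.559,.0465,np.radians(28)),.03,redch),('pocket','pocket',(.47,.33,0),.028,bright)]:
    for t in ({'top':'top0'},{'scene':'scene0'}): print(lab,list(t),fit(t,kind,x0,z,im))
    print(lab,'both,z free',fit(both,kind,x0,z,im,True))
E
python3 run1.py
```

```text
top 302 223 [0.6409 0.0413 0.0173]
top 254 224 [0.6381 0.1488 0.03  ]
top 300 258 [0.5579 0.0467 0.0295]
top 140 213 [0.6208 0.3383 0.2426]
top 168 295 [0.4847 0.3424 0.0201]
top 168 315 [0.44   0.3392 0.0274]
scene 362 296 [0.6488 0.0408 0.0185]
scene 396 270 [0.6447 0.1474 0.0304]
scene 337 273 [0.5699 0.0436 0.0307]
scene 457 156 [0.6274 0.3341 0.2379]
scene 405 222 [0.523  0.3163 0.0257]
gable ['top'] [ 6.45500e-01  4.78000e-02  1.80000e-02  3.73424e+01 -1.87750e+00]
gable ['scene'] [ 6.43600e-01  5.03000e-02  1.80000e-02  3.58848e+01 -1.74780e+00]Traceback (most recent call last):
  File "run1.py", line 10, in <module>
    print(lab,'both,z free',fit(both,kind,x0,z,im,True))
                            ~~~^^^^^^^^^^^^^^^^^^^^^^^^
  File "fit.py", line 35, in fit
    r=minimize(cost,v0,method='Nelder-Mead',options=dict(initial_simplex=sim,xatol=1e-3,fatol=1e-5,maxiter=600))
    res = _minimize_neldermead(fun, x0, args, callback, bounds=bounds,
                               **options)
    fxr = func(xr)
    fx = function(np.copy(x), *(wrapper_args + args))
  File "fit.py", line 28, in cost
    a=[cv2.remap(im,proj(n,tw(T,x,zz))[None].copy(),None,cv2.INTER_LINEAR).ravel() for T in (I,O)]
                    ~~~~^^^^^^^^^^^^^^
  File "fit.py", line 4, in proj
    c=viewer.get_calibration(name); f=240/np.tan(np.radians(c['fovy'])/2)
ValueError: time passes only in moves, steps and waits
```

```bash
sed -i 's/^def snap/import functools\n@functools.lru_cache\ndef cal(n): return viewer.get_calibration(n)\ndef snap/; s/c=viewer.get_calibration(name)/c=cal(name)/' h.py; sed -i 's/c=viewer.get_calibration(name)/c=cal(name)/' fit.py; sed -i 's/(0.625,0.04,np.radians(50))/(0.645,0.048,np.radians(37))/;s/(.625,.155,np.radians(-40))/(.638,.149,np.radians(-40))/' run1.py; python3 run1.py | grep -v '^top\|^scene'
```

```text
gable ['top'] [ 6.4560e-01  4.7800e-02  1.8000e-02  3.7363e+01 -1.8774e+00]
gable ['scene'] [ 6.43500e-01  5.03000e-02  1.80000e-02  3.59628e+01 -1.74760e+00]
gable both,z free [ 6.4540e-01  4.7800e-02  2.0700e-02  3.6511e+01 -3.6480e+00]
c_a ['top'] [ 6.39200e-01  1.52000e-01  3.00000e-02 -3.57759e+01 -1.70560e+00]
c_a ['scene'] [ 6.37600e-01  1.54100e-01  3.00000e-02 -3.51871e+01 -1.69910e+00]
c_a both,z free [ 6.39000e-01  1.51900e-01  3.19000e-02 -3.56771e+01 -3.41250e+00]
c_b ['top'] [ 5.59200e-01  4.67000e-02  3.00000e-02  3.06084e+01 -1.71640e+00]
c_b ['scene'] [ 0.5582  0.049   0.03   29.0393 -1.6699]
c_b both,z free [ 0.5593  0.047   0.0317 30.2563 -3.3833]
pocket ['top'] [ 0.4926  0.3427  0.028  -1.4225 -1.72  ]
pocket ['scene'] [ 0.491   0.3454  0.028  -1.3278 -1.2386]
pocket both,z free [ 0.4927  0.3424  0.0299 -1.4015 -2.9484]
```

```bash
python3 - <<'E'
from h import *
a=cv2.imread('pics/top0.png')
def crop(x0,y0,w,h,s): return cv2.resize(a[y0:y0+h,x0:x0+w],None,fx=s,fy=s,interpolation=cv2.INTER_CUBIC)
cv2.imwrite('pics/crop1.png',np.hstack([crop(100,200,130,150,4)[:, :400],crop(230,190,100,150,4)]))
E
```

```text
(no output)
```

View pics/crop1.png

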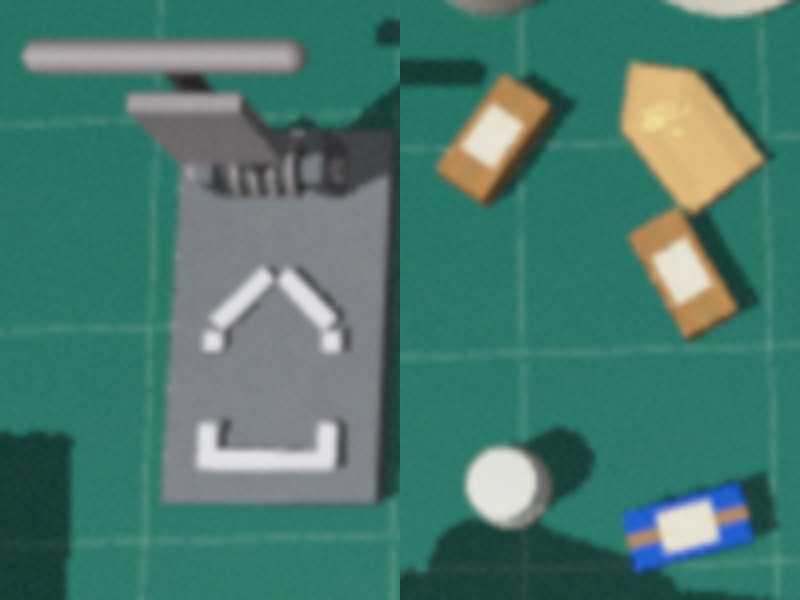

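The crop shows the gable's peak pointing up-left (640,65) and its square-end corner near carton b (685,210). The pocket brackets are open in the middle. The two cameras disagree by a steady 2 mm or so, which fits the stated calibration tolerance. Next I'll measure the drawer and write a move helper.

```bash
cat > mv.py <<'E'
import sys
from h import monitor,np
from scipy.spatial.transform import Rotation as R
def go(x,y,z,ydeg=None):
    """numbers for a move to TCP x,y,z with the tool's y axis at ydeg (mod 180), tool down"""
    o=monitor.get_obs(); r=R.from_quat(o['tool_rot']); M=r.as_matrix()
    d=M.T@(np.array([x,y,z])-o['eef_pos'])*100
    cur=np.degrees(np.arctan2(M[1,1],M[0,1]))
    if ydeg is None: ydeg=cur
    j6=o['joint_pos'][5]; k=[(ydeg-cur+90)%180-90]; k+= [k[0]-180,k[0]+180]
    out=[]
    for a in k:
        t=np.radians(cur+a); T=np.c_[[np.sin(t),-np.cos(t),0],[np.cos(t),np.sin(t),0],[0,0,-1]]
        out.append(R.from_matrix(M.T@T).as_rotvec().round(3).tolist() if abs(abs(a)-180)>1 else None)
    print('t',round(o['clock'],1),'tcp',o['eef_pos'].round(4),'yaw',round(cur,1),'tilt',M[:,2].round(3),'j6',round(j6,2),'grip',round(o['grip_width'],4),'F',o['ft_force'].round(1),'gf',round(o['grasp_force'],1))
    print('dxyz cm',d.round(2),'w',out[0],'alt',out[1:])
if __name__=='__main__': go(*[float(a) for a in sys.argv[1:]])
E
python3 - <<'E'
from h import *
for n in ['top','scene']:
    z=np.load(n+'0.npz'); W=world(n,z['d']); p=z['p'].astype(int); X,Y,Z=[W[...,i] for i in range(3)]
    A=(Y<-.08)&(Y>-.48)&(X<.48)&(X>.25)
    f=A&(abs(Z-.0765)<.008)
    P=W[f]; print(n,'front top n',len(P),'z',np.median(P[:,2]).round(4)); r=cv2.minAreaRect((P[:,:2]*1000).astype(np.float32)); print(np.round(r[0],1),np.round(r[1],1),r[2])
    b=np.polyfit(P[:,1],P[:,0],1); print('slope deg',np.degrees(np.arctan(b[0])),'x at mid',np.polyval(b,P[:,1].mean()),P[:,1].min(),P[:,1].max())
    h=A&(Z>.035)&(Z<.066)&(X<np.polyval(b,Y)-.022)&(abs(p[...,0]-p[...,2])<40)
    P=W[h]; print('handle n',len(P),'z',np.percentile(P[:,2],[50,95]).round(4)); r=cv2.minAreaRect((P[:,:2]*1000).astype(np.float32)); print(np.round(r[0],1),np.round(r[1],1),r[2])
E
python3 mv.py 0.5592 0.0475 0.12 120.0
```

```text
top front top n 576 z 0.077
[ 478.8 -321.9] [255.6  17.3] 85.96926879882812
slope deg 2.196852356009147 x at mid 0.4735430228375324 -0.4496357546334008 -0.1938315969460614
handle n 369 z [0.0563 0.0607]
[ 441.5 -224.5] [139.3 268.6] 23.05548667907715
scene front top n 566 z 0.077
[ 473.2 -319.9] [253.9  18.3] 88.59049224853516
slope deg 1.2570380725940127 x at mid 0.47423644912160645 -0.4468611652714073 -0.1930333244407152
handle n 321 z [0.056 0.059]
[ 398.7 -223.8] [291.5 105.9] 87.68488311767578Traceback (most recent call last):
  File "mv.py", line 17, in <module>
    if __name__=='__main__': go(*[float(a) for a in sys.argv[1:]])
                             ~~^^^^^^^^^^^^^^^^^^^^^^^^^^^^^^^^^^^
  File "mv.py", line 14, in go
    out.append(R.from_matrix(M.T@T).as_rotvec().round(3).tolist() if abs(abs(a)-180)>1 else None)
               ~~~~~~~~~~~~~^^^^^^^
  File "scipy/spatial/transform/_rotation.pyx", line 1143, in scipy.spatial.transform._rotation.Rotation.from_matrix
ValueError: Non-positive determinant (left-handed or null coordinate frame) in rotation matrix 0: [[-6.07087378e-01  7.94635083e-01  2.70595891e-05]
 [ 7.94633644e-01  6.07086213e-01  1.92390595e-03]
 [-1.51237566e-03 -1.18948148e-03  9.99998149e-01]].
```

```bash
sed -i 's/\[np.sin(t),-np.cos(t),0\]/[-np.sin(t),np.cos(t),0]/' mv.py; python3 mv.py 0.5592 0.0475 0.12 120.0
```

```text
t 0.1 tcp [0.1921 0.461  0.2305] yaw 67.4 tilt [-0.001 -0.002 -1.   ] j6 1.57 grip 0.0856 F [-0.2  0.3  0.1] gf 0.0
dxyz cm [-49.79 -24.03  11.1 ] w [-0.002, -0.001, -0.918] alt [[-0.001, 0.002, 2.223], [-0.001, 0.002, 2.223]]
```

Emit:
arm_command(
  increments=[
    {"dx": -5,"dy": -2.4,"dz": 1.1,"wz": -0.09,"grip": 5.5},
    {"dx": -10,"dy": -4.8,"dz": 2.2,"wz": -0.18,"grip": 5.5},
    {"dx": -15,"dy": -7.2,"dz": 3.3,"wz": -0.27,"grip": 5.5},
    {"dx": -20,"dy": -9.6,"dz": 4.4,"wz": -0.36,"grip": 5.5},
    {"dx": -25,"dy": -12,"dz": 5.5,"wz": -0.46,"grip": 5.5},
    {"dx": -30,"dy": -14.4,"dz": 6.6,"wz": -0.55,"grip": 5.5},
    {"dx": -35,"dy": -16.8,"dz": 7.7,"wz": -0.64,"grip": 5.5},
    {"dx": -40,"dy": -19.2,"dz": 8.8,"wz": -0.73,"grip": 5.5},
    {"dx": -45,"dy": -21.6,"dz": 9.9,"wz": -0.83,"grip": 5.5},
    {"dx": -49.8,"dy": -24,"dz": 11.1,"wz": -0.918,"grip": 5.5},
  ],
)

```text
validation failed for argument at $.in...
```

```bash
python3 mv.py 0.5592 0.0475 0.012 120.0; python3 -c "
from h import *
print(monitor.get_obs()['joint_pos'].round(3))"
```

```text
t 0.1 tcp [0.1921 0.461  0.2305] yaw 67.4 tilt [-0.001 -0.002 -1.   ] j6 1.57 grip 0.0856 F [-0.2  0.3  0.1] gf 0.0
dxyz cm [-49.79 -24.01  21.9 ] w [-0.002, -0.001, -0.918] alt [[-0.001, 0.002, 2.223], [-0.001, 0.002, 2.223]]
[ 1.176  0.241  0.004  1.335 -0.     1.571]
```

Emit:
arm_command(
  increments=[
    {"dx": -5.0,"dy": -2.4,"dz": 1.1,"wx": 0.0,"wy": 0.0,"wz": -0.09,"grip": 5.5},
  ],
)

```text
clock: 0.2
eef_pos: [0.2234, 0.4284, 0.2218]
tool_rot: [0.147, 0.989, 0.002, -0.0]
ft_force: [1.4, -0.2, -0.3]
grip_width: 0.0734
grasp_force: 0.0
```

Emit:
arm_command(
  increments=[
    {"dx": -5.0,"dy": -2.4,"dz": 1.1,"wx": 0.0,"wy": 0.0,"wz": -0.09,"grip": 5.5},
    {"dx": -10.0,"dy": -4.5,"dz": 2.2,"wx": 0.0,"wy": 0.0,"wz": -0.18,"grip": 5.5},
    {"dx": -15.0,"dy": -6.5,"dz": 3.3,"wx": 0.0,"wy": 0.0,"wz": -0.27,"grip": 5.5},
    {"dx": -20.0,"dy": -8.5,"dz": 4.4,"wx": 0.0,"wy": 0.0,"wz": -0.36,"grip": 5.5},
    {"dx": -25.0,"dy": -10.5,"dz": 5.5,"wx": 0.0,"wy": 0.0,"wz": -0.46,"grip": 5.5},
    {"dx": -30.0,"dy": -12.5,"dz": 6.6,"wx": 0.0,"wy": 0.0,"wz": -0.55,"grip": 5.5},
    {"dx": -35.0,"dy": -14.5,"dz": 7.7,"wx": 0.0,"wy": 0.0,"wz": -0.64,"grip": 5.5},
    {"dx": -40.0,"dy": -16.5,"dz": 8.8,"wx": 0.0,"wy": 0.0,"wz": -0.73,"grip": 5.5},
    {"dx": -43.0,"dy": -17.5,"dz": 9.5,"wx": 0.0,"wy": 0.0,"wz": -0.83,"grip": 5.5},
  ],
)

```text
clock: 1.1
eef_pos: [0.565, 0.1416, 0.1307]
tool_rot: [-0.261, 0.965, 0.0, -0.0]
ft_force: [-0.4, 1.3, 0.2]
grip_width: 0.0547
grasp_force: 0.0
```

```bash
python3 mv.py 0.5592 0.0475 0.12 120.0; python3 -c "
from h import *
print(monitor.get_obs()['joint_pos'].round(3))"
```

```text
t 1.1 tcp [0.565  0.1416 0.1307] yaw 120.3 tilt [-0.001 -0.    -1.   ] j6 -0.28 grip 0.0547 F [-0.4  1.3  0.2] gf 0.0
dxyz cm [ 5.25 -7.83  1.07] w [0.0, -0.001, 0.005] alt [None, None]
[ 0.246  0.462  0.058  1.167  0.    -0.283]
```

Emit:
arm_command(
  increments=[
    {"dx": 2.6,"dy": -3.9,"dz": 1.0,"wx": 0.0,"wy": 0.0,"wz": 0.0,"grip": 5.5},
    {"dx": 5.2,"dy": -7.8,"dz": 1.5,"wx": 0.0,"wy": 0.0,"wz": 0.0,"grip": 5.5},
    {"dx": 5.2,"dy": -7.8,"dz": 4.0,"wx": 0.0,"wy": 0.0,"wz": 0.0,"grip": 5.5},
    {"dx": 5.2,"dy": -7.8,"dz": 8.0,"wx": 0.0,"wy": 0.0,"wz": 0.0,"grip": 5.5},
    {"dx": 5.2,"dy": -7.8,"dz": 11.0,"wx": 0.0,"wy": 0.0,"wz": 0.0,"grip": 5.5},
    {"dx": 5.2,"dy": -7.8,"dz": 12.3,"wx": 0.0,"wy": 0.0,"wz": 0.0,"grip": 5.5},
    {"dx": 5.2,"dy": -7.8,"dz": 12.3,"wx": 0.0,"wy": 0.0,"wz": 0.0,"grip": 2.5},
    {"dx": 5.2,"dy": -7.8,"dz": 12.3,"wx": 0.0,"wy": 0.0,"wz": 0.0,"grip": 2.5},
    {"dx": 5.2,"dy": -7.8,"dz": 12.3,"wx": 0.0,"wy": 0.0,"wz": 0.0,"grip": 2.5},
  ],
)

```text
clock: 2.0
eef_pos: [0.5598, 0.0502, 0.0103]
tool_rot: [-0.26, 0.966, -0.0, 0.002]
ft_force: [-0.1, 0.3, -0.7]
grip_width: 0.031
grasp_force: 61.1
```

```bash
python3 mv.py 0.545 -0.242 0.15 88.3
```

```text
t 2.0 tcp [0.5598 0.0502 0.0103] yaw 120.1 tilt [ 0.003  0.    -1.   ] j6 -0.44 grip 0.031 F [-0.1  0.3 -0.7] gf 61.1
dxyz cm [ 15.9  -24.55 -13.98] w [-0.001, 0.003, 0.555] alt [[-0.004, -0.001, -2.586], [-0.004, -0.001, -2.586]]
```

Emit:
arm_command(
  increments=[
    {"dx": 0.0,"dy": 0.0,"dz": -5.0,"wx": 0.0,"wy": 0.0,"wz": 0.0,"grip": 2.5},
    {"dx": 0.0,"dy": 0.0,"dz": -10.0,"wx": 0.0,"wy": 0.0,"wz": 0.0,"grip": 2.5},
    {"dx": 2.0,"dy": -3.5,"dz": -13.5,"wx": 0.0,"wy": 0.0,"wz": 0.08,"grip": 2.5},
    {"dx": 4.5,"dy": -7.0,"dz": -14.0,"wx": 0.0,"wy": 0.0,"wz": 0.16,"grip": 2.5},
    {"dx": 7.0,"dy": -11.0,"dz": -14.0,"wx": 0.0,"wy": 0.0,"wz": 0.24,"grip": 2.5},
    {"dx": 9.5,"dy": -15.0,"dz": -14.0,"wx": 0.0,"wy": 0.0,"wz": 0.32,"grip": 2.5},
    {"dx": 12.0,"dy": -19.0,"dz": -14.0,"wx": 0.0,"wy": 0.0,"wz": 0.4,"grip": 2.5},
    {"dx": 14.5,"dy": -22.5,"dz": -14.0,"wx": 0.0,"wy": 0.0,"wz": 0.48,"grip": 2.5},
    {"dx": 15.9,"dy": -24.6,"dz": -14.0,"wx": 0.0,"wy": 0.0,"wz": 0.555,"grip": 2.5},
    {"dx": 15.9,"dy": -24.6,"dz": -14.0,"wx": 0.0,"wy": 0.0,"wz": 0.555,"grip": 2.5},
  ],
)

```text
clock: 3.0
eef_pos: [0.5441, -0.2467, 0.1503]
tool_rot: [0.018, 1.0, -0.001, 0.002]
ft_force: [-0.3, -0.0, -0.5]
grip_width: 0.0307
grasp_force: 61.4
```

```bash
python3 mv.py 0.545 -0.242 0.035 88.3
```

```text
t 3.0 tcp [ 0.5441 -0.2467  0.1503] yaw 88.0 tilt [ 0.003 -0.002 -1.   ] j6 -0.39 grip 0.0307 F [-0.3 -0.  -0.5] gf 61.4
dxyz cm [-0.04  0.5  11.53] w [-0.002, 0.003, -0.006] alt [None, None]
```

Emit:
arm_command(
  increments=[
    {"dx": 0.0,"dy": 0.0,"dz": 4.0,"wx": 0.0,"wy": 0.0,"wz": 0.0,"grip": 2.5},
    {"dx": 0.0,"dy": 0.0,"dz": 8.0,"wx": 0.0,"wy": 0.0,"wz": 0.0,"grip": 2.5},
    {"dx": 0.0,"dy": 0.0,"dz": 10.5,"wx": 0.0,"wy": 0.0,"wz": 0.0,"grip": 2.5},
    {"dx": 0.0,"dy": 0.0,"dz": 11.7,"wx": 0.0,"wy": 0.0,"wz": 0.0,"grip": 2.5},
    {"dx": 0.0,"dy": 0.0,"dz": 11.7,"wx": 0.0,"wy": 0.0,"wz": 0.0,"grip": 2.5},
    {"dx": 0.0,"dy": 0.0,"dz": 11.7,"wx": 0.0,"wy": 0.0,"wz": 0.0,"grip": 2.5},
    {"dx": 0.0,"dy": 0.0,"dz": 11.7,"wx": 0.0,"wy": 0.0,"wz": 0.0,"grip": 4.2},
    {"dx": 0.0,"dy": 0.0,"dz": 11.7,"wx": 0.0,"wy": 0.0,"wz": 0.0,"grip": 4.2},
  ],
)

```text
clock: 3.8
eef_pos: [0.5447, -0.2429, 0.0327]
tool_rot: [0.015, 1.0, -0.0, 0.001]
ft_force: [-0.3, 0.6, -0.0]
grip_width: 0.0418
grasp_force: 0.0
```

```bash
python3 mv.py 0.6388 0.1525 0.14 54.5
```

```text
t 3.8 tcp [ 0.5447 -0.2429  0.0327] yaw 88.3 tilt [ 0.002 -0.001 -1.   ] j6 -0.39 grip 0.0418 F [-0.3  0.6 -0. ] gf 0.0
dxyz cm [ -8.26  39.79 -10.74] w [-0.0, 0.002, 0.59] alt [[-0.003, -0.0, -2.551], [-0.003, -0.0, -2.551]]
```

Emit:
arm_command(
  increments=[
    {"dx": 0.0,"dy": 0.0,"dz": -4.0,"wx": 0.0,"wy": 0.0,"wz": 0.0,"grip": 4.2},
    {"dx": 0.0,"dy": 0.0,"dz": -8.0,"wx": 0.0,"wy": 0.0,"wz": 0.0,"grip": 5.5},
    {"dx": -1.0,"dy": 4.0,"dz": -11.0,"wx": 0.0,"wy": 0.0,"wz": 0.07,"grip": 5.5},
    {"dx": -2.0,"dy": 8.0,"dz": -11.5,"wx": 0.0,"wy": 0.0,"wz": 0.14,"grip": 5.5},
    {"dx": -3.0,"dy": 13.0,"dz": -12.0,"wx": 0.0,"wy": 0.0,"wz": 0.21,"grip": 5.5},
    {"dx": -4.0,"dy": 18.0,"dz": -12.0,"wx": 0.0,"wy": 0.0,"wz": 0.28,"grip": 5.5},
    {"dx": -5.0,"dy": 23.0,"dz": -12.0,"wx": 0.0,"wy": 0.0,"wz": 0.36,"grip": 5.5},
    {"dx": -6.0,"dy": 28.0,"dz": -12.0,"wx": 0.0,"wy": 0.0,"wz": 0.44,"grip": 5.5},
    {"dx": -6.0,"dy": 31.0,"dz": -12.0,"wx": 0.0,"wy": 0.0,"wz": 0.52,"grip": 5.5},
    {"dx": -6.0,"dy": 31.0,"dz": -12.0,"wx": 0.0,"wy": 0.0,"wz": 0.59,"grip": 5.5},
  ],
)

```text
clock: 4.8
eef_pos: [0.6135, 0.0706, 0.152]
tool_rot: [0.303, 0.953, 0.001, 0.0]
ft_force: [-0.0, 0.3, 0.5]
grip_width: 0.0549
grasp_force: 0.0
```

```bash
cat > run2.py <<'E'
from fit import *
for n in ['top','scene']: snap(n,n+'1')
both={'top':'top1','scene':'scene1'}
for lab,kind,x0,z,im in [('c_b','carton',(.545,-.243,0.),.052,bright),('c_a','carton',(.638,.152,np.radians(-36)),.03,redch),('gable','gable',(0.645,0.048,np.radians(37)),.018,redch)]:
    for t in ({'top':'top1'},{'scene':'scene1'}): print(lab,list(t),fit(t,kind,x0,z,im))
for n in ['top','scene']:
    W=world(n,np.load(n+'0.npz')['d']); X,Y,Z=[W[...,i] for i in range(3)]
    m=(Z>.105)&(Z<.13)&(X>.6)&(X<.85)&(Y>.05)&(Y<.25); c,r=cv2.minEnclosingCircle((W[m][:,:2]*1000).astype(np.float32)); print('jar',np.round(c),r)
    m=(abs(W[...,2]-.09)<.01)&(X>.5)&(X<1)&(Y<-.15)&(Y>-.5); print('unit',W[m][:,:2].min(0),W[m][:,:2].max(0))
E
python3 run2.py; python3 mv.py 0.6388 0.1525 0.14 54.5
```

```text
c_b ['top'] [  0.5619  -0.2503   0.052  -14.5248  -0.2444]
c_b ['scene'] [ 5.45000e-01 -2.22900e-01  5.20000e-02  8.88031e+01 -3.14300e-01]
c_a ['top'] [ 6.2170e-01  1.7390e-01  3.0000e-02 -9.5172e+01 -5.4370e-01]
c_a ['scene'] [ 6.37700e-01  1.54000e-01  3.00000e-02 -3.51319e+01 -1.71810e+00]
gable ['top'] [ 6.44700e-01  4.39000e-02  1.80000e-02  3.57905e+01 -4.58100e-01]
gable ['scene'] [ 6.43000e-01  5.04000e-02  1.80000e-02  3.58268e+01 -1.80470e+00]
jar [752. 152.] 37.13179016113281
unit [ 0.64285014 -0.48149333] [ 0.93692267 -0.15788636]
jar [755. 155.] 38.32731628417969
unit [ 0.6414107  -0.47558347] [ 0.93647153 -0.15544055]
t 4.9 tcp [0.6132 0.0669 0.1519] yaw 54.6 tilt [ 0.001 -0.    -1.   ] j6 0.73 grip 0.0548 F [ 0.1 -0.1 -0.3] gf 0.0
dxyz cm [2.87 8.46 1.19] w [0.0, 0.001, 0.003] alt [None, None]
```

Emit:
arm_command(
  increments=[
    {"dx": 1.5,"dy": 4.3,"dz": 1.0,"wx": 0.0,"wy": 0.0,"wz": 0.0,"grip": 5.5},
    {"dx": 2.9,"dy": 8.45,"dz": 3.0,"wx": 0.0,"wy": 0.0,"wz": 0.0,"grip": 5.5},
    {"dx": 2.9,"dy": 8.45,"dz": 6.0,"wx": 0.0,"wy": 0.0,"wz": 0.0,"grip": 5.5},
    {"dx": 2.9,"dy": 8.45,"dz": 10.0,"wx": 0.0,"wy": 0.0,"wz": 0.0,"grip": 5.5},
    {"dx": 2.9,"dy": 8.45,"dz": 13.0,"wx": 0.0,"wy": 0.0,"wz": 0.0,"grip": 5.5},
    {"dx": 2.9,"dy": 8.45,"dz": 14.4,"wx": 0.0,"wy": 0.0,"wz": 0.0,"grip": 5.5},
    {"dx": 2.9,"dy": 8.45,"dz": 14.4,"wx": 0.0,"wy": 0.0,"wz": 0.0,"grip": 2.5},
    {"dx": 2.9,"dy": 8.45,"dz": 14.4,"wx": 0.0,"wy": 0.0,"wz": 0.0,"grip": 2.5},
    {"dx": 2.9,"dy": 8.45,"dz": 14.4,"wx": 0.0,"wy": 0.0,"wz": 0.0,"grip": 2.5},
  ],
)

```text
clock: 5.8
eef_pos: [0.6405, 0.1509, 0.01]
tool_rot: [0.305, 0.952, 0.001, 0.002]
ft_force: [0.3, -0.2, 0.3]
grip_width: 0.0306
grasp_force: 61.1
```

```bash
python3 mv.py 0.6388 0.1525 0.16 ; python3 mv.py 0.535 -0.395 0.16 178
```

```text
t 5.8 tcp [0.6405 0.1509 0.01  ] yaw 54.5 tilt [ 0.004  0.001 -1.   ] j6 0.85 grip 0.0306 F [ 0.3 -0.2  0.3] gf 61.1
dxyz cm [  0.19   0.08 -15.  ] w [0.003, 0.003, -0.0] alt [None, None]
t 5.8 tcp [0.6405 0.1509 0.01  ] yaw 54.5 tilt [ 0.004  0.001 -1.   ] j6 0.85 grip 0.0306 F [ 0.3 -0.2  0.3] gf 61.1
dxyz cm [-23.18 -50.51 -15.09] w [0.004, 0.001, 0.986] alt [[-0.001, 0.005, -2.156], [-0.001, 0.005, -2.156]]
```

Emit:
arm_command(
  increments=[
    {"dx": 0.0,"dy": 0.0,"dz": -5.0,"wx": 0.0,"wy": 0.0,"wz": 0.0,"grip": 2.5},
    {"dx": 0.0,"dy": 0.0,"dz": -10.0,"wx": 0.0,"wy": 0.0,"wz": 0.0,"grip": 2.5},
    {"dx": -2.0,"dy": -4.0,"dz": -14.0,"wx": 0.0,"wy": 0.0,"wz": 0.12,"grip": 2.5},
    {"dx": -4.0,"dy": -8.5,"dz": -15.0,"wx": 0.0,"wy": 0.0,"wz": 0.24,"grip": 2.5},
    {"dx": -6.0,"dy": -13.0,"dz": -15.0,"wx": 0.0,"wy": 0.0,"wz": 0.36,"grip": 2.5},
    {"dx": -8.0,"dy": -17.5,"dz": -15.0,"wx": 0.0,"wy": 0.0,"wz": 0.48,"grip": 2.5},
    {"dx": -10.0,"dy": -22.0,"dz": -15.0,"wx": 0.0,"wy": 0.0,"wz": 0.6,"grip": 2.5},
    {"dx": -12.0,"dy": -26.5,"dz": -15.0,"wx": 0.0,"wy": 0.0,"wz": 0.72,"grip": 2.5},
    {"dx": -14.0,"dy": -31.0,"dz": -15.0,"wx": 0.0,"wy": 0.0,"wz": 0.85,"grip": 2.5},
    {"dx": -16.0,"dy": -35.5,"dz": -15.0,"wx": 0.0,"wy": 0.0,"wz": 0.986,"grip": 2.5},
  ],
)

```text
clock: 6.8
eef_pos: [0.5637, -0.2291, 0.1601]
tool_rot: [0.721, 0.693, 0.001, 0.002]
ft_force: [1.2, 0.4, -0.3]
grip_width: 0.0308
grasp_force: 61.3
```

```bash
python3 mv.py 0.535 -0.395 0.12 178
```

```text
t 6.8 tcp [ 0.5637 -0.2291  0.1601] yaw -2.3 tilt [ 0.004 -0.002 -1.   ] j6 1.22 grip 0.0308 F [ 1.2  0.4 -0.3] gf 61.3
dxyz cm [-16.68  -2.21   4.03] w [0.004, 0.001, -0.005] alt [None, None]
```

Emit:
arm_command(
  increments=[
    {"dx": -4.5,"dy": -0.6,"dz": 0.0,"wx": 0.0,"wy": 0.0,"wz": 0.0,"grip": 2.5},
    {"dx": -9.0,"dy": -1.2,"dz": 1.0,"wx": 0.0,"wy": 0.0,"wz": 0.0,"grip": 2.5},
    {"dx": -13.0,"dy": -1.8,"dz": 2.0,"wx": 0.0,"wy": 0.0,"wz": 0.0,"grip": 2.5},
    {"dx": -16.2,"dy": -2.2,"dz": 4.0,"wx": 0.0,"wy": 0.0,"wz": 0.0,"grip": 2.5},
    {"dx": -16.2,"dy": -2.2,"dz": 4.0,"wx": 0.0,"wy": 0.0,"wz": 0.0,"grip": 2.5},
    {"dx": -16.2,"dy": -2.2,"dz": 4.0,"wx": 0.0,"wy": 0.0,"wz": 0.0,"grip": 2.5},
  ],
)

```text
clock: 7.4
eef_pos: [0.5355, -0.3888, 0.1184]
tool_rot: [0.72, 0.694, 0.0, 0.0]
ft_force: [0.6, 0.7, 0.2]
grip_width: 0.0309
grasp_force: 61.3
```

```bash
python3 mv.py 0.535 -0.395 0.033 178
```

```text
t 7.4 tcp [ 0.5355 -0.3888  0.1184] yaw -2.1 tilt [ 0.001  0.    -1.   ] j6 0.98 grip 0.0309 F [0.6 0.7 0.2] gf 61.3
dxyz cm [-0.62 -0.04  8.54] w [0.001, -0.0, -0.002] alt [None, None]
```

Emit:
arm_command(
  increments=[
    {"dx": -0.6,"dy": 0.0,"dz": 4.0,"wx": 0.0,"wy": 0.0,"wz": 0.0,"grip": 2.5},
    {"dx": -0.6,"dy": 0.0,"dz": 7.0,"wx": 0.0,"wy": 0.0,"wz": 0.0,"grip": 2.5},
    {"dx": -0.6,"dy": 0.0,"dz": 8.5,"wx": 0.0,"wy": 0.0,"wz": 0.0,"grip": 2.5},
    {"dx": -0.6,"dy": 0.0,"dz": 8.5,"wx": 0.0,"wy": 0.0,"wz": 0.0,"grip": 2.5},
    {"dx": -0.6,"dy": 0.0,"dz": 8.5,"wx": 0.0,"wy": 0.0,"wz": 0.0,"grip": 2.5},
    {"dx": -0.6,"dy": 0.0,"dz": 8.5,"wx": 0.0,"wy": 0.0,"wz": 0.0,"grip": 4.2},
    {"dx": -0.6,"dy": 0.0,"dz": 8.5,"wx": 0.0,"wy": 0.0,"wz": 0.0,"grip": 4.2},
  ],
)

```text
clock: 8.1
eef_pos: [0.5367, -0.394, 0.0342]
tool_rot: [0.719, 0.695, 0.0, 0.001]
ft_force: [-0.2, -0.4, 0.4]
grip_width: 0.042
grasp_force: 0.0
```

```bash
python3 mv.py 0.4 -0.1 0.2 127
```

```text
t 8.1 tcp [ 0.5367 -0.394   0.0342] yaw -2.0 tilt [ 0.002 -0.002 -1.   ] j6 0.97 grip 0.042 F [-0.2 -0.4  0.4] gf 0.0
dxyz cm [ 28.89 -14.63 -16.65] w [0.003, 0.0, 0.891] alt [[-0.0, 0.003, -2.251], [-0.0, 0.003, -2.251]]
```

Emit:
arm_command(
  increments=[
    {"dx": 0.0,"dy": 0.0,"dz": -5.0,"wx": 0.0,"wy": 0.0,"wz": 0.0,"grip": 4.2},
    {"dx": 0.0,"dy": 0.0,"dz": -10.0,"wx": 0.0,"wy": 0.0,"wz": 0.0,"grip": 6.5},
    {"dx": 4.0,"dy": -2.0,"dz": -13.0,"wx": 0.0,"wy": 0.0,"wz": -0.14,"grip": 6.5},
    {"dx": 8.0,"dy": -4.0,"dz": -16.0,"wx": 0.0,"wy": 0.0,"wz": -0.28,"grip": 6.5},
    {"dx": 12.0,"dy": -6.0,"dz": -16.6,"wx": 0.0,"wy": 0.0,"wz": -0.42,"grip": 6.5},
    {"dx": 16.0,"dy": -8.0,"dz": -16.6,"wx": 0.0,"wy": 0.0,"wz": -0.56,"grip": 6.5},
    {"dx": 20.0,"dy": -10.0,"dz": -16.6,"wx": 0.0,"wy": 0.0,"wz": -0.7,"grip": 6.5},
    {"dx": 24.0,"dy": -12.0,"dz": -16.6,"wx": 0.0,"wy": 0.0,"wz": -0.84,"grip": 6.5},
    {"dx": 28.0,"dy": -14.6,"dz": -16.6,"wx": 0.0,"wy": 0.0,"wz": -0.98,"grip": 6.5},
    {"dx": 28.9,"dy": -14.6,"dz": -16.6,"wx": 0.0,"wy": 0.0,"wz": -1.12,"grip": 6.5},
  ],
)

```text
clock: 9.1
eef_pos: [0.3961, -0.0967, 0.199]
tool_rot: [0.236, 0.972, 0.0, -0.001]
ft_force: [0.8, -0.8, 0.5]
grip_width: 0.0649
grasp_force: 0.0
```

```bash
cat > run3.py <<'E'
from fit import *
for n in ['top','scene']: snap(n,n+'2')
dark=lambda p:p[...,0]-3*p[...,2]
for n in ['top','scene']:
    z=np.load(n+'2.npz'); W=world(n,z['d'])
    for c in [(.5447,-.2429),(.5367,-.394)]:
        m=(abs(W[...,2]-.053)<.006)&(abs(W[...,0]-c[0])<.05)&(abs(W[...,1]-c[1])<.044)
        r=cv2.minAreaRect((W[m][:,:2]*1000).astype(np.float32)); print(n,m.sum(),'z',np.median(W[m][:,2]).round(4),np.round(r[0],1),np.round(r[1],1),round(r[2],1),'mean',W[m][:,:2].mean(0).round(4))
for lab,kind,x0,z,im in [('gable','gable',(0.645,0.048,np.radians(37)),.018,redch),('pocket','pocket',(.4926,.3427,np.radians(-1.4)),.028,bright)]:
    for n in ['top','scene']: print(lab,n,fit({n:n+'2'},kind,x0,z,im))
E
python3 run3.py; python3 mv.py 0.638 0.0435 0.1 126.5
```

```text
top 443 z 0.0521 [ 545.5 -243.9] [33.  66.2] 88.8 mean [ 0.5459 -0.2438]
top 518 z 0.0523 [ 531.3 -398.3] [76.6 85. ] 87.4 mean [ 0.5354 -0.3989]
scene 626 z 0.052 [ 541.5 -243.2] [87.8 93.4] 89.5 mean [ 0.5354 -0.2419]
scene 732 z 0.0521 [ 521.5 -394.2] [87.3 69.6] 90.0 mean [ 0.5283 -0.3926]
gable top [ 6.4540e-01  4.7900e-02  1.8000e-02  3.5696e+01 -1.9386e+00]
gable scene [ 6.43200e-01  5.03000e-02  1.80000e-02  3.58064e+01 -1.82920e+00]
pocket top [ 0.4925  0.3427  0.028  -1.5957 -1.6963]
pocket scene [ 0.491   0.3454  0.028  -1.376  -1.2616]
t 9.2 tcp [ 0.3996 -0.0987  0.1997] yaw 62.3 tilt [ 0.002 -0.    -1.   ] j6 0.24 grip 0.0648 F [ 0.6 -0.6  0.3] gf 0.0
dxyz cm [-14.48  23.65  10.02] w [-0.001, 0.002, -1.12] alt [[0.003, 0.001, 2.021], [0.003, 0.001, 2.021]]
```

View pics/top2.png

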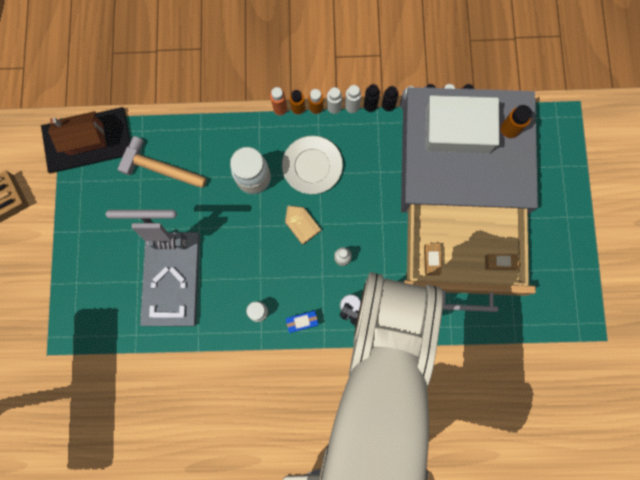

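The top view shows both cartons in the drawer at (433,258) and (502,261), and the gable and press unchanged. Next I'll compare carton a's image position with where it was released, which gives the camera bias.

```bash
python3 - <<'E'
from fit import *
from scipy import ndimage as ni
for n in ['top','scene']:
    z=np.load(n+'2.npz'); W=world(n,z['d']); p=z['p'].astype(int)
    for c in [(.5447,-.2429),(.5367,-.394)]:
        m=(abs(W[...,2]-.052)<.005)&(abs(W[...,0]-c[0])<.042)&(abs(W[...,1]-c[1])<.042)
        L,k=ni.label(m); s=ni.sum(m,L,range(1,k+1)); m=L==1+np.argmax(s)
        P=W[m][:,:2]*1000; r=cv2.minAreaRect(P.astype(np.float32)); print(n,m.sum(),np.round(r[0],1),np.round(r[1],1),round(r[2],1),'mid of 2-98%',((np.percentile(P,2,0)+np.percentile(P,98,0))/2).round(1),np.percentile(P,98,0)-np.percentile(P,2,0))
E
```

```text
top 438 [ 545.5 -243.9] [33.  66.2] 88.8 mid of 2-98% [ 546.2 -243.8] [63.36673157 31.26409624]
top 439 [ 536.6 -393.7] [67.  31.7] 88.5 mid of 2-98% [ 536.7 -393.6] [31.28013048 63.19593142]
scene 457 [ 546.4 -242.2] [34.4 70.9] 88.7 mid of 2-98% [ 547.2 -242.2] [65.03990246 32.4000853 ]
scene 571 [ 538.2 -392.7] [67.4 36.6] 88.0 mid of 2-98% [ 537.3 -392.9] [32.80423892 64.4245805 ]
```

Emit:
arm_command(
  increments=[
    {"dx": -2.0,"dy": 3.4,"dz": 0.0,"wx": 0.0,"wy": 0.0,"wz": -0.14,"grip": 7.0},
    {"dx": -4.1,"dy": 6.8,"dz": 0.0,"wx": 0.0,"wy": 0.0,"wz": -0.28,"grip": 7.0},
    {"dx": -6.2,"dy": 10.2,"dz": 0.0,"wx": 0.0,"wy": 0.0,"wz": -0.42,"grip": 7.0},
    {"dx": -8.3,"dy": 13.6,"dz": 2.0,"wx": 0.0,"wy": 0.0,"wz": -0.56,"grip": 7.0},
    {"dx": -10.4,"dy": 17.0,"dz": 4.0,"wx": 0.0,"wy": 0.0,"wz": -0.7,"grip": 7.0},
    {"dx": -12.5,"dy": 20.4,"dz": 6.0,"wx": 0.0,"wy": 0.0,"wz": -0.84,"grip": 7.0},
    {"dx": -14.5,"dy": 23.65,"dz": 8.0,"wx": 0.0,"wy": 0.0,"wz": -0.98,"grip": 7.0},
    {"dx": -14.5,"dy": 23.65,"dz": 10.0,"wx": 0.0,"wy": 0.0,"wz": -1.11,"grip": 7.0},
    {"dx": -14.5,"dy": 23.65,"dz": 12.0,"wx": 0.0,"wy": 0.0,"wz": -1.11,"grip": 7.0},
    {"dx": -14.5,"dy": 23.65,"dz": 12.0,"wx": 0.0,"wy": 0.0,"wz": -1.11,"grip": 7.0},
  ],
)

```text
clock: 10.2
eef_pos: [0.637, 0.0405, 0.0746]
tool_rot: [-0.305, 0.952, 0.001, -0.003]
ft_force: [0.6, -0.3, -0.2]
grip_width: 0.07
grasp_force: 0.0
```

```bash
python3 mv.py 0.6382 0.0435 0.004 126
```

```text
t 10.2 tcp [0.637  0.0405 0.0746] yaw 125.6 tilt [-0.006 -0.001 -1.   ] j6 -0.56 grip 0.07 F [ 0.6 -0.3 -0.2] gf 0.0
dxyz cm [-0.31  0.15  7.06] w [0.003, -0.006, -0.008] alt [None, None]
```

Emit:
arm_command(
  increments=[
    {"dx": 0.0,"dy": 0.0,"dz": 2.0,"wx": 0.0,"wy": 0.0,"wz": 0.0,"grip": 7.0},
    {"dx": 0.0,"dy": 0.0,"dz": 4.0,"wx": 0.0,"wy": 0.0,"wz": 0.0,"grip": 7.0},
    {"dx": 0.0,"dy": 0.0,"dz": 4.0,"wx": 0.0,"wy": 0.0,"wz": 0.0,"grip": 7.0},
    {"dx": 0.0,"dy": 0.0,"dz": 4.0,"wx": 0.0,"wy": 0.0,"wz": 0.0,"grip": 7.0},
  ],
)

```text
clock: 10.6
eef_pos: [0.6391, 0.0408, 0.0396]
tool_rot: [-0.306, 0.952, -0.0, 0.0]
ft_force: [0.0, -0.3, 0.7]
grip_width: 0.07
grasp_force: 0.0
```

```bash
python3 mv.py 0.6382 0.0435 0.004 126
```

```text
t 10.6 tcp [0.6391 0.0408 0.0396] yaw 125.6 tilt [ 0.001 -0.    -1.   ] j6 -0.56 grip 0.07 F [ 0.  -0.3  0.7] gf 0.0
dxyz cm [-0.08  0.28  3.56] w [-0.001, 0.001, -0.006] alt [None, None]
```

Emit:
arm_command(
  increments=[
    {"dx": -0.1,"dy": 0.28,"dz": 1.0,"wx": 0.0,"wy": 0.0,"wz": -0.006,"grip": 7.0},
    {"dx": -0.1,"dy": 0.28,"dz": 2.5,"wx": 0.0,"wy": 0.0,"wz": -0.006,"grip": 7.0},
    {"dx": -0.1,"dy": 0.28,"dz": 3.5,"wx": 0.0,"wy": 0.0,"wz": -0.006,"grip": 7.0},
    {"dx": -0.1,"dy": 0.28,"dz": 3.5,"wx": 0.0,"wy": 0.0,"wz": -0.006,"grip": 7.0},
    {"dx": -0.1,"dy": 0.28,"dz": 3.5,"wx": 0.0,"wy": 0.0,"wz": -0.006,"grip": 7.0},
    {"dx": -0.1,"dy": 0.28,"dz": 3.5,"wx": 0.0,"wy": 0.0,"wz": -0.006,"grip": 4.5},
    {"dx": -0.1,"dy": 0.28,"dz": 3.5,"wx": 0.0,"wy": 0.0,"wz": -0.006,"grip": 4.5},
    {"dx": -0.1,"dy": 0.28,"dz": 3.5,"wx": 0.0,"wy": 0.0,"wz": -0.006,"grip": 4.5},
    {"dx": -0.1,"dy": 0.28,"dz": 3.5,"wx": 0.0,"wy": 0.0,"wz": -0.006,"grip": 4.5},
  ],
)

```text
clock: 11.5
eef_pos: [0.6387, 0.0444, 0.0048]
tool_rot: [-0.31, 0.951, -0.0, 0.001]
ft_force: [-0.5, -0.1, 5.7]
grip_width: 0.0501
grasp_force: 63.7
```

```bash
python3 mv.py 0.6382 0.0435 0.004 126;python3 mv.py 0.4836 0.3438 0.10 88.5
```

```text
t 11.5 tcp [0.6387 0.0444 0.0048] yaw 126.1 tilt [ 0.003  0.    -1.   ] j6 -0.56 grip 0.0501 F [-0.5 -0.1  5.7] gf 63.7
dxyz cm [ 0.09 -0.04  0.08] w [-0.001, 0.002, 0.002] alt [None, None]
t 11.5 tcp [0.6387 0.0444 0.0048] yaw 126.1 tilt [ 0.003  0.    -1.   ] j6 -0.56 grip 0.0501 F [-0.5 -0.1  5.7] gf 63.7
dxyz cm [-5.13 33.32 -9.55] w [-0.001, 0.002, 0.656] alt [[-0.003, -0.001, -2.485], [-0.003, -0.001, -2.485]]
```

Emit:
arm_command(
  increments=[
    {"dx": 0.0,"dy": 0.0,"dz": -3.0,"wx": 0.0,"wy": 0.0,"wz": 0.0,"grip": 4.5},
    {"dx": 0.0,"dy": 0.0,"dz": -7.0,"wx": 0.0,"wy": 0.0,"wz": 0.0,"grip": 4.5},
    {"dx": -0.4,"dy": 3.5,"dz": -9.5,"wx": 0.0,"wy": 0.0,"wz": 0.08,"grip": 4.5},
    {"dx": -1.0,"dy": 7.5,"dz": -9.5,"wx": 0.0,"wy": 0.0,"wz": 0.16,"grip": 4.5},
    {"dx": -1.7,"dy": 12.0,"dz": -9.5,"wx": 0.0,"wy": 0.0,"wz": 0.24,"grip": 4.5},
    {"dx": -2.4,"dy": 16.5,"dz": -9.5,"wx": 0.0,"wy": 0.0,"wz": 0.32,"grip": 4.5},
    {"dx": -3.1,"dy": 21.0,"dz": -9.5,"wx": 0.0,"wy": 0.0,"wz": 0.4,"grip": 4.5},
    {"dx": -3.8,"dy": 25.5,"dz": -9.5,"wx": 0.0,"wy": 0.0,"wz": 0.5,"grip": 4.5},
    {"dx": -4.5,"dy": 30.0,"dz": -9.5,"wx": 0.0,"wy": 0.0,"wz": 0.6,"grip": 4.5},
    {"dx": -5.1,"dy": 33.3,"dz": -9.5,"wx": 0.0,"wy": 0.0,"wz": 0.656,"grip": 4.5},
  ],
)

```text
clock: 12.5
eef_pos: [0.4805, 0.3454, 0.098]
tool_rot: [0.013, 1.0, -0.0, -0.001]
ft_force: [0.1, 0.8, -2.0]
grip_width: 0.0503
grasp_force: 63.1
```

Emit:
arm_command(
  increments=[
    {"dx": 0.0,"dy": 0.0,"dz": 2.0,"wx": 0.0,"wy": 0.0,"wz": 0.0,"grip": 4.5},
    {"dx": 0.0,"dy": 0.0,"dz": 4.0,"wx": 0.0,"wy": 0.0,"wz": 0.0,"grip": 4.5},
    {"dx": 0.0,"dy": 0.0,"dz": 4.0,"wx": 0.0,"wy": 0.0,"wz": 0.0,"grip": 4.5},
    {"dx": 0.0,"dy": 0.0,"dz": 4.0,"wx": 0.0,"wy": 0.0,"wz": 0.0,"grip": 4.5},
    {"dx": 0.0,"dy": 0.0,"dz": 4.0,"wx": 0.0,"wy": 0.0,"wz": 0.0,"grip": 4.5},
  ],
)

```text
clock: 13.0
eef_pos: [0.4834, 0.3434, 0.0595]
tool_rot: [0.013, 1.0, 0.0, 0.001]
ft_force: [0.4, 0.2, -1.2]
grip_width: 0.0502
grasp_force: 63.1
```

```bash
python3 mv.py 0.4845 0.3438 0.04 88.5
python3 - <<'E'
from h import *
p,d=snap('scene','scene3'); q,_=snap('top','top3')
a=cv2.imread('pics/scene3.png')[160:270,340:480]; b=cv2.imread('pics/top3.png')[220:340,110:230]
cv2.imwrite('pics/c3.png',np.hstack([cv2.resize(a,(420,330),interpolation=2),cv2.resize(b,(330,330),interpolation=2)]))
E
```

```text
t 13.0 tcp [0.4834 0.3434 0.0595] yaw 88.5 tilt [ 0.001  0.001 -1.   ] j6 0.64 grip 0.0502 F [ 0.4  0.2 -1.2] gf 63.1
dxyz cm [-0.11  0.04  1.95] w [0.001, 0.001, -0.0] alt [None, None]
```

View pics/c3.png

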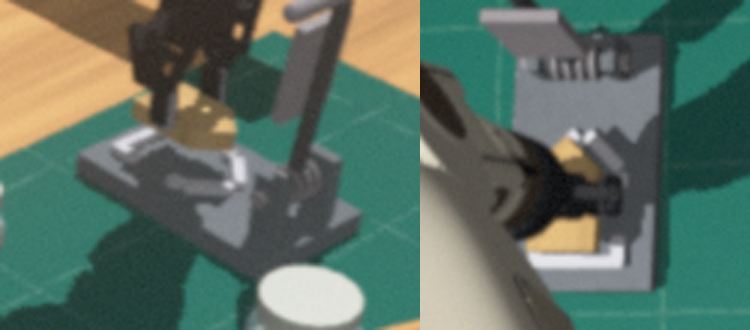

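The crop shows the blank held square over the pocket, its peak just short of the far bracket. I'll descend in small steps and watch the force.

Emit:
arm_command(
  increments=[
    {"dx": -0.1,"dy": 0.04,"dz": 0.5,"wx": 0.0,"wy": 0.0,"wz": 0.0,"grip": 4.5},
    {"dx": -0.1,"dy": 0.04,"dz": 1.0,"wx": 0.0,"wy": 0.0,"wz": 0.0,"grip": 4.5},
    {"dx": -0.1,"dy": 0.04,"dz": 1.5,"wx": 0.0,"wy": 0.0,"wz": 0.0,"grip": 4.5},
    {"dx": -0.1,"dy": 0.04,"dz": 2.0,"wx": 0.0,"wy": 0.0,"wz": 0.0,"grip": 4.5},
    {"dx": -0.1,"dy": 0.04,"dz": 2.5,"wx": 0.0,"wy": 0.0,"wz": 0.0,"grip": 4.5},
    {"dx": -0.1,"dy": 0.04,"dz": 2.8,"wx": 0.0,"wy": 0.0,"wz": 0.0,"grip": 4.5},
    {"dx": -0.1,"dy": 0.04,"dz": 2.8,"wx": 0.0,"wy": 0.0,"wz": 0.0,"grip": 4.5},
    {"dx": -0.1,"dy": 0.04,"dz": 2.8,"wx": 0.0,"wy": 0.0,"wz": 0.0,"grip": 4.5},
  ],
)

```text
clock: 13.9
eef_pos: [0.4836, 0.3437, 0.0305]
tool_rot: [0.013, 1.0, -0.0, -0.0]
ft_force: [-0.0, 0.6, -0.6]
grip_width: 0.0504
grasp_force: 63.1
```

```bash
python3 mv.py 0.4845 0.3438 0.0245 88.5
```

```text
t 13.9 tcp [0.4836 0.3437 0.0305] yaw 88.5 tilt [-0. -0. -1.] j6 0.64 grip 0.0504 F [-0.   0.6 -0.6] gf 63.1
dxyz cm [-0.09  0.01  0.6 ] w [-0.0, -0.0, 0.0] alt [None, None]
```

Emit:
arm_command(
  increments=[
    {"dx": -0.06,"dy": 0.0,"dz": 0.2,"wx": 0.0,"wy": 0.0,"wz": 0.0,"grip": 4.5},
    {"dx": -0.06,"dy": 0.0,"dz": 0.4,"wx": 0.0,"wy": 0.0,"wz": 0.0,"grip": 4.5},
    {"dx": -0.06,"dy": 0.0,"dz": 0.5,"wx": 0.0,"wy": 0.0,"wz": 0.0,"grip": 4.5},
    {"dx": -0.06,"dy": 0.0,"dz": 0.5,"wx": 0.0,"wy": 0.0,"wz": 0.0,"grip": 4.5},
  ],
)

```text
clock: 14.3
eef_pos: [0.4841, 0.3436, 0.0253]
tool_rot: [0.013, 1.0, -0.0, -0.0]
ft_force: [0.9, 0.1, -1.8]
grip_width: 0.0501
grasp_force: 63.1
```

Now open, then lift clear.

Emit:
arm_command(
  increments=[
    {"dx": 0.0,"dy": 0.0,"dz": 0.0,"wx": 0.0,"wy": 0.0,"wz": 0.0,"grip": 6.2},
    {"dx": 0.0,"dy": 0.0,"dz": 0.0,"wx": 0.0,"wy": 0.0,"wz": 0.0,"grip": 6.2},
    {"dx": 0.0,"dy": 0.0,"dz": 0.0,"wx": 0.0,"wy": 0.0,"wz": 0.0,"grip": 6.2},
    {"dx": 0.0,"dy": 0.0,"dz": -2.0,"wx": 0.0,"wy": 0.0,"wz": 0.0,"grip": 6.2},
    {"dx": 0.0,"dy": 0.0,"dz": -6.0,"wx": 0.0,"wy": 0.0,"wz": 0.0,"grip": 6.2},
    {"dx": 3.0,"dy": 0.0,"dz": -10.0,"wx": 0.0,"wy": 0.0,"wz": 0.0,"grip": 6.2},
    {"dx": 8.0,"dy": -3.0,"dz": -14.0,"wx": 0.0,"wy": 0.0,"wz": 0.0,"grip": 6.2},
    {"dx": 12.0,"dy": -8.0,"dz": -18.0,"wx": 0.0,"wy": 0.0,"wz": 0.0,"grip": 6.2},
    {"dx": 15.0,"dy": -12.0,"dz": -20.0,"wx": 0.0,"wy": 0.0,"wz": 0.0,"grip": 6.2},
    {"dx": 15.0,"dy": -16.0,"dz": -22.0,"wx": 0.0,"wy": 0.0,"wz": 0.0,"grip": 6.2},
  ],
)

```text
clock: 15.3
eef_pos: [0.3411, 0.2189, 0.2281]
tool_rot: [0.012, 1.0, 0.0, 0.0]
ft_force: [1.8, -0.9, 0.5]
grip_width: 0.0619
grasp_force: 0.0
```

```bash
cat > run4.py <<'E'
from fit import *
import sys
k=sys.argv[1]
for n in ['top','scene']: 
    snap(n,n+k)
    W=world(n,np.load(n+k+'.npz')['d'])
    print('gable',n,fit({n:n+k},'gable',(.4926,.3427,np.radians(-1.5)),.038,redch))
    m=(abs(W[...,0]-.49)<.02)&(abs(W[...,1]-.343)<.018)
    Q=W[m]; A=np.c_[Q[:,:2]-Q[:,:2].mean(0),np.ones(len(Q))]; s=np.linalg.lstsq(A,Q[:,2],rcond=None)[0]; print('top plane slope',s.round(3))
    h=(Q0:=W[(W[...,2]>.215)&(W[...,0]>.5)&(abs(W[...,1]-.34)<.08)&(W[...,0]<.7)]); print('handle',np.median(h,0).round(4),h.min(0).round(4),h.max(0).round(4)) if len(h) else print('none')
a=cv2.imread(f'pics/scene{k}.png')[140:270,340:500]; b=cv2.imread(f'pics/top{k}.png')[200:340,100:220]
cv2.imwrite(f'pics/c{k}.png',np.hstack([cv2.resize(a,(420,340),interpolation=2),cv2.resize(b,(300,340),interpolation=2)]))
E
python3 run4.py 4; python3 mv.py 0.62 0.30 0.28 178.5
```

```text
gable top [ 0.4997  0.346   0.038  10.332  -0.8089]
top plane slope [ 0.006 -0.033  0.038]
handle [0.6186 0.3363 0.2403] [0.6105 0.2707 0.2181] [0.6299 0.4052 0.2479]
gable scene [  0.4868   0.3451   0.038  -11.8028  -1.1011]
top plane slope [-0.017  0.001  0.039]
handle [0.6257 0.3341 0.2391] [0.6132 0.2707 0.2166] [0.633  0.4064 0.2462]
t 15.4 tcp [0.342  0.2171 0.2307] yaw 88.4 tilt [ 0.005  0.002 -1.   ] j6 0.59 grip 0.0619 F [1.9 0.2 0.9] gf 0.0
dxyz cm [-27.58   9.07  -4.78] w [0.005, 0.002, 1.569] alt [[-0.002, 0.005, -1.573], [-0.002, 0.005, -1.573]]
```

View pics/c4.png

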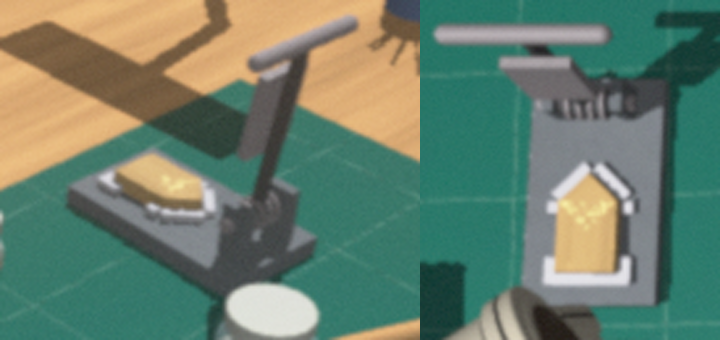

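The crop shows the blank flat inside the brackets, its top at 38–39 mm and level. The handle bar is at (530,35), mid about (0.619, 0.338, 0.235). I'll go above its near side.

Emit:
arm_command(
  increments=[
    {"dx": 0.0,"dy": 0.0,"dz": -3.5,"wx": 0.0,"wy": 0.0,"wz": 0.14,"grip": 4.5},
    {"dx": -2.0,"dy": 0.5,"dz": -3.5,"wx": 0.0,"wy": 0.0,"wz": 0.28,"grip": 4.5},
    {"dx": -5.0,"dy": 1.5,"dz": -3.5,"wx": 0.0,"wy": 0.0,"wz": 0.42,"grip": 4.5},
    {"dx": -8.5,"dy": 2.5,"dz": -3.5,"wx": 0.0,"wy": 0.0,"wz": 0.56,"grip": 4.5},
    {"dx": -12.0,"dy": 3.5,"dz": -3.5,"wx": 0.0,"wy": 0.0,"wz": 0.7,"grip": 4.5},
    {"dx": -15.5,"dy": 5.0,"dz": -3.5,"wx": 0.0,"wy": 0.0,"wz": 0.84,"grip": 4.5},
    {"dx": -19.0,"dy": 6.5,"dz": -3.5,"wx": 0.0,"wy": 0.0,"wz": 0.98,"grip": 4.5},
    {"dx": -22.5,"dy": 8.0,"dz": -3.5,"wx": 0.0,"wy": 0.0,"wz": 1.12,"grip": 4.5},
    {"dx": -25.5,"dy": 9.0,"dz": -3.5,"wx": 0.0,"wy": 0.0,"wz": 1.26,"grip": 4.5},
    {"dx": -27.6,"dy": 9.1,"dz": -3.5,"wx": 0.0,"wy": 0.0,"wz": 1.4,"grip": 4.5},
  ],
)

```text
clock: 16.4
eef_pos: [0.6232, 0.3049, 0.2601]
tool_rot: [0.656, 0.755, -0.0, -0.0]
ft_force: [0.5, 0.1, 0.3]
grip_width: 0.0453
grasp_force: 0.0
```

Emit:
arm_command(
  increments=[
    {"dx": 0.0,"dy": 0.0,"dz": 0.0,"wx": 0.0,"wy": 0.0,"wz": 0.1,"grip": 4.5},
    {"dx": 0.0,"dy": 0.0,"dz": 0.0,"wx": 0.0,"wy": 0.0,"wz": 0.17,"grip": 4.5},
    {"dx": 0.0,"dy": 0.0,"dz": 0.0,"wx": 0.0,"wy": 0.0,"wz": 0.17,"grip": 4.5},
    {"dx": 0.0,"dy": 0.0,"dz": 0.0,"wx": 0.0,"wy": 0.0,"wz": 0.17,"grip": 4.5},
  ],
)

```text
clock: 16.8
eef_pos: [0.6215, 0.3037, 0.2616]
tool_rot: [0.715, 0.699, -0.0, -0.0]
ft_force: [-0.5, 0.5, -0.0]
grip_width: 0.0454
grasp_force: 0.0
```

```bash
python3 mv.py 0.6195 0.299 0.218 178.5
```

```text
t 16.8 tcp [0.6215 0.3037 0.2616] yaw -1.3 tilt [-0. -0. -1.] j6 2.05 grip 0.0454 F [-0.5  0.5 -0. ] gf 0.0
dxyz cm [-0.47 -0.18  4.36] w [-0.0, 0.0, 0.003] alt [None, None]
```

Emit:
arm_command(
  increments=[
    {"dx": -0.4,"dy": -0.2,"dz": 1.0,"wx": 0.0,"wy": 0.0,"wz": 0.0,"grip": 4.5},
    {"dx": -0.4,"dy": -0.2,"dz": 2.5,"wx": 0.0,"wy": 0.0,"wz": 0.0,"grip": 4.5},
    {"dx": -0.4,"dy": -0.2,"dz": 4.0,"wx": 0.0,"wy": 0.0,"wz": 0.0,"grip": 4.5},
    {"dx": -0.4,"dy": -0.2,"dz": 4.3,"wx": 0.0,"wy": 0.0,"wz": 0.0,"grip": 4.5},
    {"dx": -0.4,"dy": -0.2,"dz": 4.3,"wx": 0.0,"wy": 0.0,"wz": 0.0,"grip": 4.5},
    {"dx": -0.4,"dy": -0.3,"dz": 4.3,"wx": 0.0,"wy": 0.0,"wz": 0.0,"grip": 1.0},
    {"dx": -0.4,"dy": -0.3,"dz": 4.3,"wx": 0.0,"wy": 0.0,"wz": 0.0,"grip": 1.0},
    {"dx": -0.4,"dy": -0.3,"dz": 4.3,"wx": 0.0,"wy": 0.0,"wz": 0.0,"grip": 1.0},
    {"dx": -0.4,"dy": -0.3,"dz": 4.3,"wx": 0.0,"wy": 0.0,"wz": 0.0,"grip": 1.0},
  ],
)

```text
clock: 17.7
eef_pos: [0.6194, 0.2999, 0.2206]
tool_rot: [0.716, 0.698, 0.002, 0.001]
ft_force: [2.1, 1.4, 3.2]
grip_width: 0.014
grasp_force: 58.5
```

```bash
python3 mv.py 0.6195 0.299 0.218 178.5; python3 - <<'E'
import numpy as np
b=lambda t:np.array([-18*np.cos(np.radians(97)-t), -18*np.sin(np.radians(97)-t)])  # dy, dz(down) cm
T=np.linspace(0,1.69,21)
for i in range(0,20,10):
    print('from',T[i].round(3)); print([(b(t)-b(T[i])).round(2).tolist() for t in T[i+1:i+11]])
E
```

```text
t 17.7 tcp [0.6194 0.2999 0.2206] yaw -1.4 tilt [ 0.003  0.001 -1.   ] j6 2.05 grip 0.014 F [2.1 1.4 3.2] gf 58.5
dxyz cm [-0.09  0.02  0.26] w [0.003, -0.001, 0.001] alt [None, None]
from 0.0
[[-1.52, -0.12], [-3.04, -0.11], [-4.55, 0.02], [-6.05, 0.28], [-7.52, 0.67], [-8.95, 1.18], [-10.33, 1.81], [-11.66, 2.56], [-12.92, 3.41], [-14.1, 4.37]]
from 0.845
[[-1.1, 1.05], [-2.1, 2.2], [-3.0, 3.42], [-3.8, 4.71], [-4.49, 6.07], [-5.06, 7.48], [-5.5, 8.93], [-5.83, 10.42], [-6.02, 11.93], [-6.09, 13.45]]
```

Emit:
arm_command(
  increments=[
    {"dx": 0.0,"dy": -1.52,"dz": -0.12,"wx": 0.0,"wy": 0.0,"wz": 0.0,"grip": 1.0},
    {"dx": 0.0,"dy": -3.04,"dz": -0.11,"wx": 0.0,"wy": 0.0,"wz": 0.0,"grip": 1.0},
    {"dx": 0.0,"dy": -4.55,"dz": 0.02,"wx": 0.0,"wy": 0.0,"wz": 0.0,"grip": 1.0},
    {"dx": 0.0,"dy": -6.05,"dz": 0.28,"wx": 0.0,"wy": 0.0,"wz": 0.0,"grip": 1.0},
    {"dx": 0.0,"dy": -7.52,"dz": 0.67,"wx": 0.0,"wy": 0.0,"wz": 0.0,"grip": 1.0},
    {"dx": 0.0,"dy": -8.95,"dz": 1.18,"wx": 0.0,"wy": 0.0,"wz": 0.0,"grip": 1.0},
    {"dx": 0.0,"dy": -10.33,"dz": 1.81,"wx": 0.0,"wy": 0.0,"wz": 0.0,"grip": 1.0},
    {"dx": 0.0,"dy": -11.66,"dz": 2.56,"wx": 0.0,"wy": 0.0,"wz": 0.0,"grip": 1.0},
    {"dx": 0.0,"dy": -12.92,"dz": 3.41,"wx": 0.0,"wy": 0.0,"wz": 0.0,"grip": 1.0},
    {"dx": 0.0,"dy": -14.1,"dz": 4.37,"wx": 0.0,"wy": 0.0,"wz": 0.0,"grip": 1.0},
  ],
)

```text
clock: 18.7
eef_pos: [0.4812, 0.3043, 0.1789]
tool_rot: [0.716, 0.698, 0.005, 0.003]
ft_force: [6.3, 0.4, 8.7]
grip_width: 0.0139
grasp_force: 64.6
```

```bash
python3 mv.py 0.4785 0.303 0.175 178.5
```

```text
t 18.7 tcp [0.4812 0.3043 0.1789] yaw -1.5 tilt [ 0.011  0.004 -1.   ] j6 2.16 grip 0.0139 F [6.3 0.4 8.7] gf 64.6
dxyz cm [-0.14 -0.27  0.39] w [0.011, -0.004, 0.0] alt [None, None]
```

Emit:
arm_command(
  increments=[
    {"dx": 0.0,"dy": -1.1,"dz": 1.05,"wx": 0.0,"wy": 0.0,"wz": 0.0,"grip": 1.0},
    {"dx": 0.0,"dy": -2.1,"dz": 2.2,"wx": 0.0,"wy": 0.0,"wz": 0.0,"grip": 1.0},
    {"dx": 0.0,"dy": -3.0,"dz": 3.42,"wx": 0.0,"wy": 0.0,"wz": 0.0,"grip": 1.0},
    {"dx": 0.0,"dy": -3.8,"dz": 4.71,"wx": 0.0,"wy": 0.0,"wz": 0.0,"grip": 1.0},
    {"dx": 0.0,"dy": -4.49,"dz": 6.07,"wx": 0.0,"wy": 0.0,"wz": 0.0,"grip": 1.0},
    {"dx": 0.0,"dy": -5.06,"dz": 7.48,"wx": 0.0,"wy": 0.0,"wz": 0.0,"grip": 1.0},
    {"dx": 0.0,"dy": -5.5,"dz": 8.93,"wx": 0.0,"wy": 0.0,"wz": 0.0,"grip": 1.0},
    {"dx": 0.0,"dy": -5.83,"dz": 10.42,"wx": 0.0,"wy": 0.0,"wz": 0.0,"grip": 1.0},
    {"dx": 0.0,"dy": -6.02,"dz": 11.93,"wx": 0.0,"wy": 0.0,"wz": 0.0,"grip": 1.0},
    {"dx": 0.0,"dy": -6.09,"dz": 13.45,"wx": 0.0,"wy": 0.0,"wz": 0.0,"grip": 1.0},
  ],
)

```text
clock: 19.7
eef_pos: [0.4177, 0.3063, 0.0433]
tool_rot: [0.716, 0.698, 0.003, -0.0]
ft_force: [-2.6, 0.6, 15.2]
grip_width: 0.0138
grasp_force: 76.7
```

Emit:
arm_command(
  increments=[
    {"dx": 0.0,"dy": 0.0,"dz": 0.1,"wx": 0.0,"wy": 0.0,"wz": 0.0,"grip": 1.0},
    {"dx": 0.0,"dy": 0.0,"dz": 0.2,"wx": 0.0,"wy": 0.0,"wz": 0.0,"grip": 1.0},
    {"dx": 0.0,"dy": 0.0,"dz": 0.3,"wx": 0.0,"wy": 0.0,"wz": 0.0,"grip": 1.0},
    {"dx": 0.0,"dy": 0.0,"dz": 0.3,"wx": 0.0,"wy": 0.0,"wz": 0.0,"grip": 1.0},
  ],
)

```text
clock: 20.1
eef_pos: [0.4175, 0.3063, 0.0405]
tool_rot: [0.716, 0.698, 0.002, -0.0]
ft_force: [-2.6, 1.1, 13.0]
grip_width: 0.0135
grasp_force: 76.5
```

```bash
python3 - <<'E'
from h import *
o=monitor.get_obs(); print(o['eef_pos'],o['ft_force'],o['tool_rot'].round(3))
for n in ['top','scene']:
    snap(n,n+'5')
    W=world(n,np.load(n+'5.npz')['d']); m=(abs(W[...,0]-.418)<.025)&(W[...,1]>.35)&(W[...,1]<.405)&(W[...,2]>.035); print(n,m.sum(),np.median(W[m],0).round(4),W[m][:,2].max())
a=cv2.imread('pics/scene5.png')[160:270,340:480]; b=cv2.imread('pics/top5.png')[220:340,110:230]
cv2.imwrite('pics/c5.png',np.hstack([cv2.resize(a,(420,330),interpolation=2),cv2.resize(b,(330,330),interpolation=2)]))
E
```

```text
[0.41754463 0.30632533 0.04047124] [-2.63786792  1.12840148 12.96859317] [ 0.716  0.698  0.002 -0.   ]
top 50 [0.4211 0.3535 0.476 ] 0.4860214299946074
scene 133 [0.4262 0.363  0.0713] 0.4853522796617705
```

View pics/c5.png

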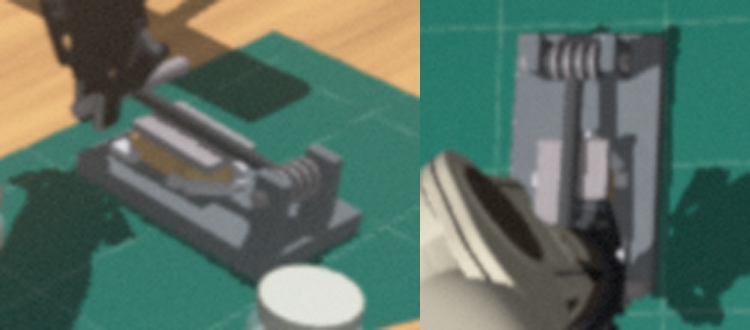

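The crop shows the arm looking level, with the plate over the blank. I'll press a few mm more to confirm the end stop.

Emit:
arm_command(
  increments=[
    {"dx": 0.0,"dy": 0.0,"dz": 0.15,"wx": 0.0,"wy": 0.0,"wz": 0.0,"grip": 1.0},
    {"dx": 0.0,"dy": 0.0,"dz": 0.3,"wx": 0.0,"wy": 0.0,"wz": 0.0,"grip": 1.0},
    {"dx": 0.0,"dy": 0.0,"dz": 0.3,"wx": 0.0,"wy": 0.0,"wz": 0.0,"grip": 1.0},
  ],
)

```text
clock: 20.5
eef_pos: [0.4175, 0.3063, 0.0376]
tool_rot: [0.716, 0.698, 0.002, -0.0]
ft_force: [-4.5, -0.2, 14.3]
grip_width: 0.0137
grasp_force: 76.6
```

```bash
python3 - <<'E'
import numpy as np
b=lambda t:np.array([-18*np.cos(np.radians(97)-t), -18*np.sin(np.radians(97)-t)])
T=np.linspace(1.70,0,31)
for i in range(0,30,10):
    print('from',T[i].round(3)); print([(b(t)-b(T[i])).round(2).tolist() for t in T[i+1:i+11]])
E
```

```text
from 1.7
[[0.02, -1.02], [0.1, -2.04], [0.24, -3.05], [0.43, -4.05], [0.68, -5.04], [0.99, -6.01], [1.35, -6.96], [1.76, -7.9], [2.23, -8.8], [2.75, -9.68]]
from 1.133
[[0.57, -0.85], [1.18, -1.66], [1.84, -2.44], [2.54, -3.18], [3.28, -3.88], [4.06, -4.54], [4.88, -5.15], [5.73, -5.72], [6.61, -6.23], [7.51, -6.7]]
from 0.567
[[0.93, -0.41], [1.89, -0.77], [2.86, -1.08], [3.85, -1.32], [4.85, -1.52], [5.86, -1.65], [6.88, -1.73], [7.9, -1.75], [8.92, -1.71], [9.93, -1.61]]
```

```bash
python3 - <<'E'
from h import *
for n in ['scene','top']:
    p,d=snap(n,n+'6'); W=world(n,d)
    for lo in np.arange(.44,.60,.02):
        for y0,y1 in [(.331,.353),(.385,.405)]:
            m=(W[...,0]>lo)&(W[...,0]<lo+.02)&(W[...,1]>y0)&(W[...,1]<y1)&(W[...,2]<.2)&(W[...,2]>.03)
            if m.sum()>5: print(n,round(lo+.01,3),y0,m.sum(),np.percentile(W[m][:,2],[50,90]).round(4))
    m=(W[...,0]>.39)&(W[...,0]<.44)&(W[...,1]>.355)&(W[...,1]<.42)&(W[...,2]>.03)&(W[...,2]<.12)
    if m.sum()>5: print(n,'bar',m.sum(),np.percentile(W[m],[5,50,95],axis=0).round(4).tolist())
E
```

```text
scene 0.45 0.331 48 [0.0613 0.0659]
scene 0.47 0.331 59 [0.0583 0.0651]
scene 0.49 0.331 54 [0.057  0.0652]
scene 0.51 0.331 66 [0.0594 0.0649]
scene 0.53 0.331 82 [0.0526 0.0637]
scene 0.55 0.331 47 [0.06   0.0646]
scene 0.57 0.331 33 [0.0615 0.0653]
scene 0.59 0.331 23 [0.0689 0.072 ]
scene bar 80 [[0.4183, 0.3628, 0.0547], [0.4252, 0.3871, 0.0635], [0.429, 0.409, 0.0684]]
top 0.47 0.331 48 [0.0632 0.0663]
top 0.49 0.331 79 [0.062  0.0663]
top 0.51 0.331 95 [0.0619 0.0657]
top 0.53 0.331 85 [0.0611 0.0659]
top 0.55 0.331 61 [0.0617 0.0659]
top 0.57 0.331 58 [0.062  0.0658]
top 0.59 0.331 99 [0.0673 0.0717]
```

The stem top reads 65 mm all along, so it's level and fully down. Now I'll ease it up slowly.

Emit:
arm_command(
  increments=[
    {"dx": 0.0,"dy": 0.02,"dz": -1.02,"wx": 0.0,"wy": 0.0,"wz": 0.0,"grip": 1.0},
    {"dx": 0.0,"dy": 0.1,"dz": -2.04,"wx": 0.0,"wy": 0.0,"wz": 0.0,"grip": 1.0},
    {"dx": 0.0,"dy": 0.24,"dz": -3.05,"wx": 0.0,"wy": 0.0,"wz": 0.0,"grip": 1.0},
    {"dx": 0.0,"dy": 0.43,"dz": -4.05,"wx": 0.0,"wy": 0.0,"wz": 0.0,"grip": 1.0},
    {"dx": 0.0,"dy": 0.68,"dz": -5.04,"wx": 0.0,"wy": 0.0,"wz": 0.0,"grip": 1.0},
    {"dx": 0.0,"dy": 0.99,"dz": -6.01,"wx": 0.0,"wy": 0.0,"wz": 0.0,"grip": 1.0},
    {"dx": 0.0,"dy": 1.35,"dz": -6.96,"wx": 0.0,"wy": 0.0,"wz": 0.0,"grip": 1.0},
    {"dx": 0.0,"dy": 1.76,"dz": -7.9,"wx": 0.0,"wy": 0.0,"wz": 0.0,"grip": 1.0},
    {"dx": 0.0,"dy": 2.23,"dz": -8.8,"wx": 0.0,"wy": 0.0,"wz": 0.0,"grip": 1.0},
    {"dx": 0.0,"dy": 2.75,"dz": -9.68,"wx": 0.0,"wy": 0.0,"wz": 0.0,"grip": 1.0},
  ],
)

```text
clock: 21.6
eef_pos: [0.4486, 0.3052, 0.133]
tool_rot: [0.716, 0.698, 0.004, 0.002]
ft_force: [14.9, 4.0, -7.4]
grip_width: 0.0136
grasp_force: 81.3
```

Emit:
arm_command(
  increments=[
    {"dx": 0.0,"dy": 0.57,"dz": -0.85,"wx": 0.0,"wy": 0.0,"wz": 0.0,"grip": 1.0},
    {"dx": 0.0,"dy": 1.18,"dz": -1.66,"wx": 0.0,"wy": 0.0,"wz": 0.0,"grip": 1.0},
    {"dx": 0.0,"dy": 1.84,"dz": -2.44,"wx": 0.0,"wy": 0.0,"wz": 0.0,"grip": 1.0},
    {"dx": 0.0,"dy": 2.54,"dz": -3.18,"wx": 0.0,"wy": 0.0,"wz": 0.0,"grip": 1.0},
    {"dx": 0.0,"dy": 3.28,"dz": -3.88,"wx": 0.0,"wy": 0.0,"wz": 0.0,"grip": 1.0},
    {"dx": 0.0,"dy": 4.06,"dz": -4.54,"wx": 0.0,"wy": 0.0,"wz": 0.0,"grip": 1.0},
    {"dx": 0.0,"dy": 4.88,"dz": -5.15,"wx": 0.0,"wy": 0.0,"wz": 0.0,"grip": 1.0},
    {"dx": 0.0,"dy": 5.73,"dz": -5.72,"wx": 0.0,"wy": 0.0,"wz": 0.0,"grip": 1.0},
    {"dx": 0.0,"dy": 6.61,"dz": -6.23,"wx": 0.0,"wy": 0.0,"wz": 0.0,"grip": 1.0},
    {"dx": 0.0,"dy": 7.51,"dz": -6.7,"wx": 0.0,"wy": 0.0,"wz": 0.0,"grip": 1.0},
  ],
)

```text
clock: 22.6
eef_pos: [0.5189, 0.3029, 0.1975]
tool_rot: [0.716, 0.698, -0.001, -0.001]
ft_force: [2.9, 5.0, -5.2]
grip_width: 0.0137
grasp_force: 73.9
```

```bash
python3 mv.py 0.52 0.303 0.2 178.5
```

```text
t 22.6 tcp [0.5189 0.3029 0.1975] yaw -1.4 tilt [-0.003  0.001 -1.   ] j6 2.12 grip 0.0137 F [ 2.9  5.  -5.2] gf 73.9
dxyz cm [ 0.02  0.11 -0.25] w [-0.003, -0.001, 0.001] alt [None, None]
```

Emit:
arm_command(
  increments=[
    {"dx": 0.0,"dy": 0.93,"dz": -0.41,"wx": 0.0,"wy": 0.0,"wz": 0.0,"grip": 1.0},
    {"dx": 0.0,"dy": 1.89,"dz": -0.77,"wx": 0.0,"wy": 0.0,"wz": 0.0,"grip": 1.0},
    {"dx": 0.0,"dy": 2.86,"dz": -1.08,"wx": 0.0,"wy": 0.0,"wz": 0.0,"grip": 1.0},
    {"dx": 0.0,"dy": 3.85,"dz": -1.32,"wx": 0.0,"wy": 0.0,"wz": 0.0,"grip": 1.0},
    {"dx": 0.0,"dy": 4.85,"dz": -1.52,"wx": 0.0,"wy": 0.0,"wz": 0.0,"grip": 1.0},
    {"dx": 0.0,"dy": 5.86,"dz": -1.65,"wx": 0.0,"wy": 0.0,"wz": 0.0,"grip": 1.0},
    {"dx": 0.0,"dy": 6.88,"dz": -1.73,"wx": 0.0,"wy": 0.0,"wz": 0.0,"grip": 1.0},
    {"dx": 0.0,"dy": 7.9,"dz": -1.75,"wx": 0.0,"wy": 0.0,"wz": 0.0,"grip": 1.0},
    {"dx": 0.0,"dy": 8.92,"dz": -1.71,"wx": 0.0,"wy": 0.0,"wz": 0.0,"grip": 1.0},
    {"dx": 0.0,"dy": 9.7,"dz": -1.61,"wx": 0.0,"wy": 0.0,"wz": 0.0,"grip": 1.0},
  ],
)

```text
clock: 23.6
eef_pos: [0.6155, 0.2998, 0.2148]
tool_rot: [0.716, 0.698, -0.001, -0.001]
ft_force: [-1.5, 2.7, 5.7]
grip_width: 0.0136
grasp_force: 74.3
```

Emit:
arm_command(
  increments=[
    {"dx": 0.0,"dy": 0.1,"dz": 0.0,"wx": 0.0,"wy": 0.0,"wz": 0.0,"grip": 1.0},
    {"dx": 0.0,"dy": 0.2,"dz": 0.0,"wx": 0.0,"wy": 0.0,"wz": 0.0,"grip": 1.0},
    {"dx": 0.0,"dy": 0.2,"dz": 0.0,"wx": 0.0,"wy": 0.0,"wz": 0.0,"grip": 1.0},
  ],
)

```text
clock: 23.9
eef_pos: [0.6173, 0.2998, 0.2147]
tool_rot: [0.716, 0.698, -0.0, -0.001]
ft_force: [-1.7, 1.8, 4.2]
grip_width: 0.0138
grasp_force: 74.1
```

```bash
python3 mv.py 0.6195 0.30 0.216 178.5
```

```text
t 23.9 tcp [0.6173 0.2998 0.2147] yaw -1.4 tilt [-0.002  0.    -1.   ] j6 2.05 grip 0.0138 F [-1.7  1.8  4.2] gf 74.1
dxyz cm [ 0.03  0.22 -0.13] w [-0.002, -0.0, 0.001] alt [None, None]
```

Emit:
arm_command(
  increments=[
    {"dx": 0.0,"dy": 0.1,"dz": 0.0,"wx": 0.0,"wy": 0.0,"wz": 0.0,"grip": 4.5},
    {"dx": 0.0,"dy": 0.0,"dz": 0.0,"wx": 0.0,"wy": 0.0,"wz": 0.0,"grip": 4.5},
    {"dx": 0.0,"dy": 0.0,"dz": 0.0,"wx": 0.0,"wy": 0.0,"wz": 0.0,"grip": 4.5},
    {"dx": 0.0,"dy": 0.0,"dz": -2.0,"wx": 0.0,"wy": 0.0,"wz": 0.0,"grip": 4.5},
    {"dx": 0.0,"dy": 0.0,"dz": -4.5,"wx": 0.0,"wy": 0.0,"wz": 0.0,"grip": 4.5},
    {"dx": -1.0,"dy": -2.0,"dz": -5.5,"wx": 0.0,"wy": 0.0,"wz": 0.0,"grip": 4.5},
    {"dx": -3.0,"dy": -6.0,"dz": -5.5,"wx": 0.0,"wy": 0.0,"wz": -0.1,"grip": 4.5},
    {"dx": -5.0,"dy": -10.0,"dz": -5.5,"wx": 0.0,"wy": 0.0,"wz": -0.24,"grip": 4.5},
    {"dx": -7.0,"dy": -14.0,"dz": -5.5,"wx": 0.0,"wy": 0.0,"wz": -0.38,"grip": 6.2},
    {"dx": -9.0,"dy": -19.0,"dz": -5.0,"wx": 0.0,"wy": 0.0,"wz": -0.52,"grip": 6.2},
  ],
)

```text
clock: 24.9
eef_pos: [0.4286, 0.2147, 0.2652]
tool_rot: [0.51, 0.86, 0.0, 0.001]
ft_force: [0.1, 0.1, 0.8]
grip_width: 0.0623
grasp_force: 0.0
```

Emit:
arm_command(
  increments=[
    {"dx": 0.0,"dy": -4.0,"dz": 0.0,"wx": 0.0,"wy": 0.0,"wz": -0.14,"grip": 6.2},
    {"dx": 0.0,"dy": -8.0,"dz": 0.0,"wx": 0.0,"wy": 0.0,"wz": -0.28,"grip": 6.2},
    {"dx": 0.0,"dy": -9.0,"dz": 0.0,"wx": 0.0,"wy": 0.0,"wz": -0.42,"grip": 6.2},
    {"dx": 0.0,"dy": -9.0,"dz": 0.0,"wx": 0.0,"wy": 0.0,"wz": -0.56,"grip": 6.2},
    {"dx": 0.0,"dy": -9.0,"dz": 0.0,"wx": 0.0,"wy": 0.0,"wz": -0.7,"grip": 6.2},
    {"dx": 0.0,"dy": -9.0,"dz": 0.0,"wx": 0.0,"wy": 0.0,"wz": -0.84,"grip": 6.2},
    {"dx": 0.0,"dy": -9.0,"dz": 0.0,"wx": 0.0,"wy": 0.0,"wz": -0.98,"grip": 6.2},
    {"dx": 0.0,"dy": -9.0,"dz": 0.0,"wx": 0.0,"wy": 0.0,"wz": -1.05,"grip": 6.2},
  ],
)

```text
clock: 25.7
eef_pos: [0.3503, 0.1727, 0.2651]
tool_rot: [0.011, 1.0, -0.0, 0.0]
ft_force: [0.2, 0.3, -0.0]
grip_width: 0.062
grasp_force: 0.0
```

```bash
python3 run4.py 7; python3 mv.py 0.4845 0.3438 0.08 88.5
```

```text
gable top [ 0.4972  0.345   0.038   6.3599 -0.8708]
top plane slope [0.    0.006 0.038]
handle [0.6189 0.3359 0.2405] [0.6103 0.2697 0.216 ] [0.6308 0.405  0.2483]
gable scene [  0.4872   0.3454   0.038  -11.9646  -1.1045]
top plane slope [-0.004  0.009  0.038]
handle [0.6258 0.3344 0.2391] [0.6115 0.2685 0.215 ] [0.6338 0.4044 0.2453]
t 25.8 tcp [0.3503 0.1727 0.2651] yaw 88.5 tilt [ 0. -0. -1.] j6 0.48 grip 0.0617 F [ 0.2  0.5 -1.1] gf 0.0
dxyz cm [-12.97  17.46  18.5 ] w [-0.0, 0.0, 0.0] alt [None, None]
```

View pics/top7.png

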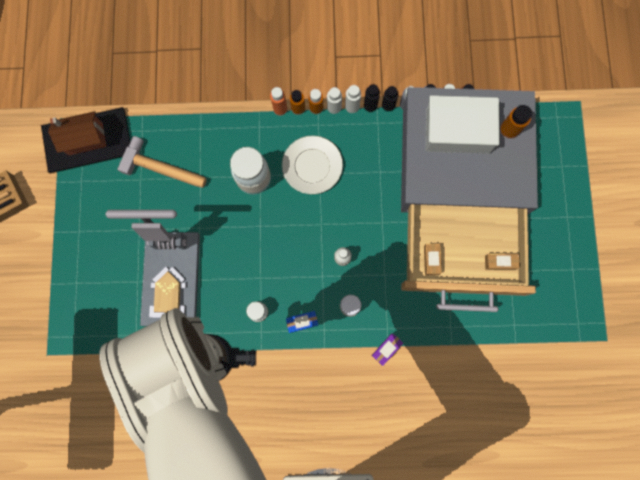

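The top view shows the arm back up (140,213), the gable still in the pocket (166,290) and both cartons in the drawer. I'll pick the blank again.

Emit:
arm_command(
  increments=[
    {"dx": -2.5,"dy": 3.4,"dz": 3.0,"wx": 0.0,"wy": 0.0,"wz": 0.0,"grip": 6.5},
    {"dx": -5.0,"dy": 6.8,"dz": 6.0,"wx": 0.0,"wy": 0.0,"wz": 0.0,"grip": 6.5},
    {"dx": -7.5,"dy": 10.2,"dz": 9.0,"wx": 0.0,"wy": 0.0,"wz": 0.0,"grip": 6.5},
    {"dx": -10.0,"dy": 13.6,"dz": 12.0,"wx": 0.0,"wy": 0.0,"wz": 0.0,"grip": 6.5},
    {"dx": -12.0,"dy": 16.5,"dz": 15.0,"wx": 0.0,"wy": 0.0,"wz": 0.0,"grip": 6.5},
    {"dx": -13.0,"dy": 17.5,"dz": 17.5,"wx": 0.0,"wy": 0.0,"wz": 0.0,"grip": 6.5},
    {"dx": -13.0,"dy": 17.5,"dz": 18.5,"wx": 0.0,"wy": 0.0,"wz": 0.0,"grip": 6.5},
    {"dx": -13.0,"dy": 17.5,"dz": 18.5,"wx": 0.0,"wy": 0.0,"wz": 0.0,"grip": 6.5},
    {"dx": -13.0,"dy": 17.5,"dz": 18.5,"wx": 0.0,"wy": 0.0,"wz": 0.0,"grip": 6.5},
  ],
)

```text
clock: 26.7
eef_pos: [0.4846, 0.344, 0.081]
tool_rot: [0.013, 1.0, -0.0, 0.0]
ft_force: [-0.3, 0.3, 0.8]
grip_width: 0.0653
grasp_force: 0.0
```

```bash
python3 mv.py 0.4845 0.3438 0.026 88.5
```

```text
t 26.7 tcp [0.4846 0.344  0.081 ] yaw 88.5 tilt [ 0. -0. -1.] j6 0.64 grip 0.0653 F [-0.3  0.3  0.8] gf 0.0
dxyz cm [ 0.01 -0.02  5.5 ] w [-0.0, 0.0, -0.001] alt [None, None]
```

Emit:
arm_command(
  increments=[
    {"dx": 0.0,"dy": 0.0,"dz": 2.0,"wx": 0.0,"wy": 0.0,"wz": 0.0,"grip": 6.5},
    {"dx": 0.0,"dy": 0.0,"dz": 4.0,"wx": 0.0,"wy": 0.0,"wz": 0.0,"grip": 6.5},
    {"dx": 0.0,"dy": 0.0,"dz": 5.4,"wx": 0.0,"wy": 0.0,"wz": 0.0,"grip": 6.5},
    {"dx": 0.0,"dy": 0.0,"dz": 5.4,"wx": 0.0,"wy": 0.0,"wz": 0.0,"grip": 6.5},
    {"dx": 0.0,"dy": 0.0,"dz": 5.4,"wx": 0.0,"wy": 0.0,"wz": 0.0,"grip": 4.5},
    {"dx": 0.0,"dy": 0.0,"dz": 5.4,"wx": 0.0,"wy": 0.0,"wz": 0.0,"grip": 4.5},
    {"dx": 0.0,"dy": 0.0,"dz": 5.4,"wx": 0.0,"wy": 0.0,"wz": 0.0,"grip": 4.5},
    {"dx": 0.0,"dy": 0.0,"dz": 3.0,"wx": 0.0,"wy": 0.0,"wz": 0.0,"grip": 4.5},
    {"dx": 0.0,"dy": 0.0,"dz": -1.0,"wx": 0.0,"wy": 0.0,"wz": 0.0,"grip": 4.5},
    {"dx": 0.0,"dy": 0.0,"dz": -5.0,"wx": 0.0,"wy": 0.0,"wz": 0.0,"grip": 4.5},
  ],
)

```text
clock: 27.7
eef_pos: [0.4844, 0.3442, 0.1309]
tool_rot: [0.013, 1.0, -0.001, -0.001]
ft_force: [0.2, 1.2, -0.7]
grip_width: 0.0494
grasp_force: 63.2
```

```bash
python3 mv.py 0.58 -0.316 0.16 88.3
```

```text
t 27.7 tcp [0.4844 0.3442 0.1309] yaw 88.5 tilt [-0.001 -0.001 -1.   ] j6 0.64 grip 0.0494 F [ 0.2  1.2 -0.7] gf 63.2
dxyz cm [-11.27 -65.75  -2.85] w [-0.001, -0.001, 0.004] alt [None, None]
```

Emit:
arm_command(
  increments=[
    {"dx": 0.0,"dy": -3.0,"dz": -2.0,"wx": 0.0,"wy": 0.0,"wz": 0.0,"grip": 4.5},
    {"dx": -1.0,"dy": -7.5,"dz": -2.8,"wx": 0.0,"wy": 0.0,"wz": 0.0,"grip": 4.5},
    {"dx": -2.0,"dy": -12.0,"dz": -2.8,"wx": 0.0,"wy": 0.0,"wz": 0.0,"grip": 4.5},
    {"dx": -3.0,"dy": -16.5,"dz": -2.8,"wx": 0.0,"wy": 0.0,"wz": 0.0,"grip": 4.5},
    {"dx": -4.0,"dy": -21.0,"dz": -2.8,"wx": 0.0,"wy": 0.0,"wz": 0.0,"grip": 4.5},
    {"dx": -5.0,"dy": -25.5,"dz": -2.8,"wx": 0.0,"wy": 0.0,"wz": 0.0,"grip": 4.5},
    {"dx": -6.0,"dy": -30.0,"dz": -2.8,"wx": 0.0,"wy": 0.0,"wz": 0.0,"grip": 4.5},
    {"dx": -7.0,"dy": -34.5,"dz": -2.8,"wx": 0.0,"wy": 0.0,"wz": 0.0,"grip": 4.5},
    {"dx": -8.0,"dy": -39.0,"dz": -2.8,"wx": 0.0,"wy": 0.0,"wz": 0.0,"grip": 4.5},
    {"dx": -9.0,"dy": -43.5,"dz": -2.8,"wx": 0.0,"wy": 0.0,"wz": 0.0,"grip": 4.5},
  ],
)

```text
clock: 28.7
eef_pos: [0.5639, -0.0945, 0.1588]
tool_rot: [0.013, 1.0, -0.0, 0.001]
ft_force: [0.2, -1.0, -0.7]
grip_width: 0.0497
grasp_force: 63.2
```

Emit:
arm_command(
  increments=[
    {"dx": -1.0,"dy": -4.5,"dz": 0.0,"wx": 0.0,"wy": 0.0,"wz": 0.0,"grip": 4.5},
    {"dx": -2.0,"dy": -9.0,"dz": 0.0,"wx": 0.0,"wy": 0.0,"wz": 0.0,"grip": 4.5},
    {"dx": -2.5,"dy": -13.5,"dz": 0.0,"wx": 0.0,"wy": 0.0,"wz": 0.0,"grip": 4.5},
    {"dx": -3.0,"dy": -18.0,"dz": 0.0,"wx": 0.0,"wy": 0.0,"wz": 0.0,"grip": 4.5},
    {"dx": -3.0,"dy": -21.6,"dz": 1.0,"wx": 0.0,"wy": 0.0,"wz": 0.0,"grip": 4.5},
    {"dx": -3.0,"dy": -21.6,"dz": 3.0,"wx": 0.0,"wy": 0.0,"wz": 0.0,"grip": 4.5},
    {"dx": -3.0,"dy": -21.6,"dz": 4.0,"wx": 0.0,"wy": 0.0,"wz": 0.0,"grip": 4.5},
    {"dx": -3.0,"dy": -21.6,"dz": 4.0,"wx": 0.0,"wy": 0.0,"wz": 0.0,"grip": 4.5},
    {"dx": -3.0,"dy": -21.6,"dz": 4.0,"wx": 0.0,"wy": 0.0,"wz": 0.0,"grip": 4.5},
  ],
)

```text
clock: 29.6
eef_pos: [0.5883, -0.3083, 0.1185]
tool_rot: [0.012, 1.0, 0.0, -0.0]
ft_force: [-0.1, -0.1, -0.5]
grip_width: 0.0501
grasp_force: 63.2
```

```bash
python3 mv.py 0.588 -0.310 0.029 88.3
```

```text
t 29.6 tcp [ 0.5883 -0.3083  0.1185] yaw 88.6 tilt [-0.  0. -1.] j6 -0.46 grip 0.0501 F [-0.1 -0.1 -0.5] gf 63.2
dxyz cm [ 0.02 -0.17  8.95] w [0.0, -0.0, 0.005] alt [None, None]
```

Emit:
arm_command(
  increments=[
    {"dx": 0.0,"dy": -0.2,"dz": 3.0,"wx": 0.0,"wy": 0.0,"wz": 0.0,"grip": 4.5},
    {"dx": 0.0,"dy": -0.2,"dz": 6.0,"wx": 0.0,"wy": 0.0,"wz": 0.0,"grip": 4.5},
    {"dx": 0.0,"dy": -0.2,"dz": 8.0,"wx": 0.0,"wy": 0.0,"wz": 0.0,"grip": 4.5},
    {"dx": 0.0,"dy": -0.2,"dz": 8.8,"wx": 0.0,"wy": 0.0,"wz": 0.0,"grip": 4.5},
    {"dx": 0.0,"dy": -0.2,"dz": 8.8,"wx": 0.0,"wy": 0.0,"wz": 0.0,"grip": 4.5},
    {"dx": 0.0,"dy": -0.2,"dz": 8.8,"wx": 0.0,"wy": 0.0,"wz": 0.0,"grip": 5.8},
    {"dx": 0.0,"dy": -0.2,"dz": 8.8,"wx": 0.0,"wy": 0.0,"wz": 0.0,"grip": 5.8},
    {"dx": 0.0,"dy": -0.2,"dz": 6.0,"wx": 0.0,"wy": 0.0,"wz": 0.0,"grip": 5.8},
    {"dx": 0.0,"dy": -0.2,"dz": 2.0,"wx": 0.0,"wy": 0.0,"wz": 0.0,"grip": 5.8},
    {"dx": 0.0,"dy": -0.2,"dz": -2.0,"wx": 0.0,"wy": 0.0,"wz": 0.0,"grip": 5.8},
  ],
)

```text
clock: 30.6
eef_pos: [0.5878, -0.3111, 0.1397]
tool_rot: [0.013, 1.0, 0.0, -0.0]
ft_force: [0.2, -0.8, 0.0]
grip_width: 0.0577
grasp_force: 0.0
```

```bash
python3 mv.py 0.34 -0.30 0.14 88.3
```

```text
t 30.6 tcp [ 0.5878 -0.3111  0.1397] yaw 88.5 tilt [-0.  0. -1.] j6 -0.46 grip 0.0577 F [ 0.2 -0.8  0. ] gf 0.0
dxyz cm [ 2.48e+01  4.70e-01 -2.00e-02] w [0.0, -0.0, 0.004] alt [None, None]
```

Emit:
arm_command(
  increments=[
    {"dx": 4.0,"dy": 0.0,"dz": 0.0,"wx": 0.0,"wy": 0.0,"wz": 0.0,"grip": 5.8},
    {"dx": 8.5,"dy": -0.2,"dz": 0.0,"wx": 0.0,"wy": 0.0,"wz": 0.0,"grip": 0.0},
    {"dx": 13.0,"dy": -0.4,"dz": 0.0,"wx": 0.0,"wy": 0.0,"wz": 0.0,"grip": 0.0},
    {"dx": 17.5,"dy": -0.8,"dz": 0.0,"wx": 0.0,"wy": 0.0,"wz": 0.0,"grip": 0.0},
    {"dx": 22.0,"dy": -1.2,"dz": 0.0,"wx": 0.0,"wy": 0.0,"wz": 0.0,"grip": 0.0},
    {"dx": 24.8,"dy": -1.6,"dz": 0.0,"wx": 0.0,"wy": 0.0,"wz": 0.0,"grip": 0.0},
    {"dx": 24.8,"dy": -1.6,"dz": 0.0,"wx": 0.0,"wy": 0.0,"wz": 0.0,"grip": 0.0},
  ],
)

```text
clock: 31.3
eef_pos: [0.3365, -0.3209, 0.1392]
tool_rot: [0.015, 1.0, -0.0, -0.0]
ft_force: [-0.3, -0.3, -0.2]
grip_width: 0.0002
grasp_force: 0.0
```

```bash
python3 mv.py 0.36 -0.321 0.042 88.3; python3 -c "
from h import *
snap('top','top8'); snap('scene','scene8')
a=cv2.imread('pics/top8.png')[190:350,380:560];b=cv2.imread('pics/scene8.png')[250:430,90:330]
cv2.imwrite('pics/c8.png',np.hstack([cv2.resize(a,(380,338),interpolation=2),cv2.resize(b,(420,338),interpolation=2)]))"
```

```text
t 31.3 tcp [ 0.3365 -0.3209  0.1392] yaw 88.3 tilt [-0.001 -0.    -1.   ] j6 -0.73 grip 0.0002 F [-0.3 -0.3 -0.2] gf 0.0
dxyz cm [-2.36  0.06  9.72] w [-0.001, -0.001, 0.0] alt [None, None]
```

View pics/c8.png

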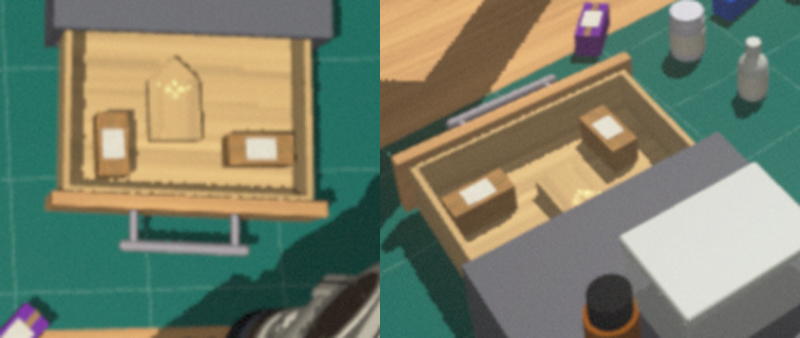

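The crop shows both cartons (113,143), (262,149) and the blank (175,100) lying flat in the drawer, below its sides. Now I'll shut it.

Emit:
arm_command(
  increments=[
    {"dx": 0.0,"dy": 0.0,"dz": 4.5,"wx": 0.0,"wy": 0.0,"wz": 0.0,"grip": 0.0},
    {"dx": 0.0,"dy": 0.0,"dz": 9.0,"wx": 0.0,"wy": 0.0,"wz": 0.0,"grip": 0.0},
    {"dx": -2.0,"dy": 0.0,"dz": 9.7,"wx": 0.0,"wy": 0.0,"wz": 0.0,"grip": 0.0},
    {"dx": -5.0,"dy": 0.0,"dz": 9.7,"wx": 0.0,"wy": 0.0,"wz": 0.0,"grip": 0.0},
    {"dx": -7.0,"dy": 0.0,"dz": 9.7,"wx": 0.0,"wy": 0.0,"wz": 0.0,"grip": 0.0},
    {"dx": -8.0,"dy": 0.0,"dz": 9.7,"wx": 0.0,"wy": 0.0,"wz": 0.0,"grip": 0.0},
    {"dx": -9.5,"dy": 0.0,"dz": 9.7,"wx": 0.0,"wy": 0.0,"wz": 0.0,"grip": 0.0},
    {"dx": -11.0,"dy": 0.0,"dz": 9.7,"wx": 0.0,"wy": 0.0,"wz": 0.0,"grip": 0.0},
    {"dx": -12.5,"dy": 0.0,"dz": 9.7,"wx": 0.0,"wy": 0.0,"wz": 0.0,"grip": 0.0},
    {"dx": -14.0,"dy": 0.0,"dz": 9.7,"wx": 0.0,"wy": 0.0,"wz": 0.0,"grip": 0.0},
  ],
)

```text
clock: 32.4
eef_pos: [0.4801, -0.3246, 0.0411]
tool_rot: [0.013, 1.0, -0.0, -0.001]
ft_force: [-1.7, -1.1, 0.0]
grip_width: -0.0005
grasp_force: 0.8
```

Emit:
arm_command(
  increments=[
    {"dx": -1.5,"dy": 0.0,"dz": 0.0,"wx": 0.0,"wy": 0.0,"wz": 0.0,"grip": 0.0},
    {"dx": -3.0,"dy": 0.0,"dz": 0.0,"wx": 0.0,"wy": 0.0,"wz": 0.0,"grip": 0.0},
    {"dx": -4.5,"dy": 0.0,"dz": 0.0,"wx": 0.0,"wy": 0.0,"wz": 0.0,"grip": 0.0},
    {"dx": -6.0,"dy": 0.0,"dz": 0.0,"wx": 0.0,"wy": 0.0,"wz": 0.0,"grip": 0.0},
    {"dx": -7.0,"dy": 0.0,"dz": 0.0,"wx": 0.0,"wy": 0.0,"wz": 0.0,"grip": 0.0},
    {"dx": -8.0,"dy": 0.0,"dz": 0.0,"wx": 0.0,"wy": 0.0,"wz": 0.0,"grip": 0.0},
    {"dx": -9.0,"dy": 0.0,"dz": 0.0,"wx": 0.0,"wy": 0.0,"wz": 0.0,"grip": 0.0},
    {"dx": -9.0,"dy": 0.0,"dz": 0.0,"wx": 0.0,"wy": 0.0,"wz": 0.0,"grip": 0.0},
  ],
)

```text
clock: 33.2
eef_pos: [0.5711, -0.3266, 0.0411]
tool_rot: [0.012, 1.0, -0.0, 0.001]
ft_force: [0.5, -0.3, -0.4]
grip_width: -0.0003
grasp_force: 0.0
```

```bash
python3 mv.py 0.581 -0.328 0.042 88.3
```

```text
t 33.2 tcp [ 0.5711 -0.3266  0.0411] yaw 88.6 tilt [ 0.001 -0.    -1.   ] j6 -0.5 grip -0.0003 F [ 0.5 -0.3 -0.4] gf 0.0
dxyz cm [-0.99 -0.11 -0.08] w [-0.0, 0.001, 0.005] alt [None, None]
```

Emit:
arm_command(
  increments=[
    {"dx": -0.4,"dy": 0.0,"dz": 0.0,"wx": 0.0,"wy": 0.0,"wz": 0.0,"grip": 0.0},
    {"dx": -0.8,"dy": 0.0,"dz": 0.0,"wx": 0.0,"wy": 0.0,"wz": 0.0,"grip": 0.0},
    {"dx": -1.2,"dy": 0.0,"dz": 0.0,"wx": 0.0,"wy": 0.0,"wz": 0.0,"grip": 0.0},
    {"dx": -1.4,"dy": 0.0,"dz": 0.0,"wx": 0.0,"wy": 0.0,"wz": 0.0,"grip": 0.0},
  ],
)

```text
clock: 33.6
eef_pos: [0.5837, -0.3272, 0.0411]
tool_rot: [0.013, 1.0, 0.0, -0.0]
ft_force: [-0.9, 0.3, -0.0]
grip_width: -0.0001
grasp_force: 0.6
```

Emit:
arm_command(
  increments=[
    {"dx": -0.3,"dy": 0.0,"dz": 0.0,"wx": 0.0,"wy": 0.0,"wz": 0.0,"grip": 0.0},
    {"dx": -0.6,"dy": 0.0,"dz": 0.0,"wx": 0.0,"wy": 0.0,"wz": 0.0,"grip": 0.0},
    {"dx": -0.9,"dy": 0.0,"dz": 0.0,"wx": 0.0,"wy": 0.0,"wz": 0.0,"grip": 0.0},
    {"dx": -0.9,"dy": 0.0,"dz": 0.0,"wx": 0.0,"wy": 0.0,"wz": 0.0,"grip": 0.0},
  ],
)

```text
clock: 34.0
eef_pos: [0.5868, -0.3274, 0.0409]
tool_rot: [0.014, 1.0, 0.0, -0.006]
ft_force: [-15.1, 0.4, 8.7]
grip_width: 0.0002
grasp_force: 7.6
```

The force rose at x = 0.587, so that's the end stop. I'll back off and check.

Emit:
arm_command(
  increments=[
    {"dx": 2.0,"dy": 0.0,"dz": 0.0,"wx": 0.0,"wy": 0.0,"wz": 0.0,"grip": 0.0},
    {"dx": 6.0,"dy": 0.0,"dz": 0.0,"wx": 0.0,"wy": 0.0,"wz": 0.0,"grip": 0.0},
    {"dx": 10.0,"dy": 0.0,"dz": -3.0,"wx": 0.0,"wy": 0.0,"wz": 0.0,"grip": 0.0},
    {"dx": 14.0,"dy": 0.0,"dz": -7.0,"wx": 0.0,"wy": 0.0,"wz": 0.0,"grip": 0.0},
    {"dx": 18.0,"dy": 0.0,"dz": -12.0,"wx": 0.0,"wy": 0.0,"wz": 0.0,"grip": 0.0},
    {"dx": 22.0,"dy": 0.0,"dz": -16.0,"wx": 0.0,"wy": 0.0,"wz": 0.0,"grip": 0.0},
    {"dx": 22.0,"dy": 0.0,"dz": -16.0,"wx": 0.0,"wy": 0.0,"wz": 0.0,"grip": 0.0},
  ],
)

```text
clock: 34.7
eef_pos: [0.3719, -0.3224, 0.2051]
tool_rot: [0.013, 1.0, -0.002, 0.002]
ft_force: [1.5, -0.6, -0.1]
grip_width: -0.0001
grasp_force: 0.0
```

```bash
python3 mv.py 0.37 -0.32 0.2; python3 -c "
from h import *
snap('top','top9'); p,d=snap('scene','scene9'); W=world('scene',d)
m=(abs(W[...,2]-.0765)<.004)&(W[...,1]<-.19)&(W[...,1]>-.45)&(W[...,0]>.45)&(W[...,0]<.66); print(m.sum(),np.percentile(W[m],[2,50,98],axis=0).round(4).tolist())"
```

```text
t 34.7 tcp [ 0.3719 -0.3224  0.2051] yaw 88.5 tilt [ 0.004 -0.003 -1.   ] j6 -0.69 grip -0.0001 F [ 1.5 -0.6 -0.1] gf 0.0
dxyz cm [0.2  0.24 0.5 ] w [-0.003, 0.004, 0.0] alt [None, None]
144 [[0.6298, -0.4455, 0.0751], [0.6387, -0.3303, 0.0775], [0.6487, -0.1943, 0.0799]]
```

View pics/top9.png

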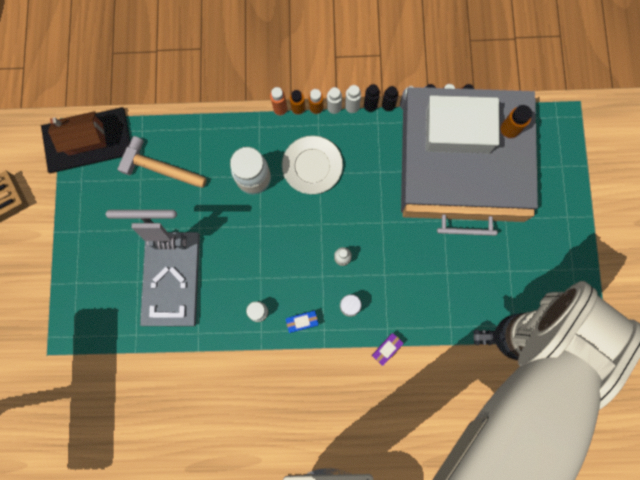

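The top view shows the drawer flush with its unit (470,212), the press arm up (140,213), and the bystanders and look-alikes in place. No cartons are left on the table.

```bash
python3 -c "
from workcell import job; print(job.job_done())"
```

```text
the job is handed in; nothing more can be done
None
```

I handed the job in at about 35 s of the 210 s allowed; no verdict came back. The blank was pressed, the arm was eased back up, the blank and both cartons went into the drawer, and the drawer was pushed shut to its stop.

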